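# Fit the adapter pieces into a centrifuge bucket

### The job

The centrifuge bucket needs its two black adapter pieces, which lie at the back of the steel tray behind the two reagent bottles. First stand both bottles aside on the grey bench mat, then drop the plain spacer disc and on top of it the seat ring into the bucket, so that both lie flat in one column. Only then put each bottle back upright in the place in the tray where it stood, without tipping a bottle or disturbing the other things on the bench.

Things in the scene. Friction and masses are not known exactly. Their poses are not given: they have to be found in the camera images.
- media_bottle: Loose clear-glass media bottle, 0.3 to 0.5 kg, upright in the tray in front (robot side) of one of the black adapter pieces. Round body 70 mm across up to 88 mm, then a shoulder; white ribbed screw cap 54 mm across from 110 to 138 mm above its underside: grip it from above by the cap. Origin: centre of its underside; z up.
- amber_bottle: Loose brown-glass narrow-neck bottle, 0.24 to 0.4 kg, upright in the tray in front (robot side) of the other adapter piece. Round body 60 mm across up to 82 mm, then a shoulder; black cap 30 mm across from 110 to 134 mm above its underside: grip it from above by the cap. Origin: centre of its underside; z up.
- spacer_disc: Loose plain solid disc of hard black plastic, 44 mm across and 12 mm thick, no hole, about 25 g, lying flat at the back of the tray, left or right. Origin: centre of its underside; z up.
- seat_ring: Loose thick ring of hard black plastic, 44 mm across and 16 mm thick, with a 22 mm hole bevelled at the top, about 30 g, lying flat (bevel up) at the back of the tray beside the disc. Origin: centre of its underside; z up.
- bucket: Aluminium centrifuge bucket: upright round cup fixed to the bench, left or right of the tray. 70 mm tall, bore 47 mm across, flat inner floor 8 mm above the bench; the top 10 mm of the bore are bevelled out to 55 mm; collar 61 mm across. Two pivot bosses reach 45 mm from the axis along its y, 54 mm up. The 44 mm disc and ring drop in from the mouth. Origin: centre of its underside, on the bore's axis; z up.
- mat: Grey flat bench mat fixed to the bench on the other side of the tray from the bucket: 240 mm along its x axis, 140 mm along its y axis, 3 mm thick. Here the bottles are set aside. Origin: centre of its underside; z up.
- tray: Shallow steel tray fixed to the bench: 180 mm along its x axis (away from the robot), 280 mm along its y axis (to the left), floor 3 mm and rim 18 mm above the bench. The bottles stand in its front half, each with an adapter piece lying 60 to 72 mm behind it (+x). Origin: centre of its underside; z up.
- tube_block: Bystander, loose: white block 78 x 130 mm holding five tubes with orange caps, 110 mm tall, beyond the tray. Leave alone. Origin: centre of its underside.
- beaker: Bystander, loose: empty glass beaker 68 mm across, 90 mm tall, beyond the tray. Leave alone. Origin: centre of its underside.
- tip_box: Bystander, loose: pipette-tip box 85 x 120 mm, 55 mm tall, white with a red deck, beyond the tray to the left. Leave alone. Origin: centre of its underside.
There are look-alikes about, which are no part of the job. Leave any pink or turquoise look-alike of the seat_ring alone.

How it is judged (in metres and radians):
On the way, in this order (a step that is already met when the one before it is completed fails the run):
1. both bottles stand upright on the mat, released (x of media_bottle in the frame of mat between -0.11 and 0.11 m and y of media_bottle in the frame of mat between -0.06 and 0.06 m and z of each of media_bottle, amber_bottle in the frame of mat below 0.008 m and angle between each of media_bottle, amber_bottle's own z axis and vertical below 0.1 rad and linear speed of each of media_bottle, amber_bottle below 0.03 m/s and contact force between the fingers and media_bottle below 0.05 N and x of amber_bottle in the frame of mat between -0.11 and 0.11 m and y of amber_bottle in the frame of mat between -0.06 and 0.06 m and contact force between the fingers and amber_bottle below 0.05 N), for 0.2 s.
2. the spacer disc lies flat on the bucket's floor, released, the bottles still on the mat (all of step 1 and horizontal distance between spacer_disc and bucket below 0.004 m and z of spacer_disc in the frame of bucket between 0.004 and 0.012 m and angle between spacer_disc's own z axis and vertical below 0.1 rad and linear speed of spacer_disc below 0.03 m/s and contact force between the fingers and spacer_disc below 0.05 N), for 0.2 s.
3. the seat ring lies flat on the disc in the bucket, released, the bottles still on the mat (all of step 2 and horizontal distance between seat_ring and bucket below 0.004 m and z of seat_ring in the frame of bucket between 0.016 and 0.024 m and angle between seat_ring's own z axis and vertical below 0.1 rad and linear speed of seat_ring below 0.03 m/s and contact force between the fingers and seat_ring below 0.05 N), for 0.2 s.
At the end, for the whole second after the job is handed in: The spacer disc lies flat on the bucket's floor and the seat ring flat on it (each within 4 mm of the bucket's axis and of its seat height, tilt under 0.1 rad), each bottle stands upright within 15 mm of where it stood at the start (tilt under 0.1 rad), and all four are released and at rest (horizontal distance between each of spacer_disc, seat_ring and bucket below 0.004 m and z of spacer_disc in the frame of bucket between 0.004 and 0.012 m and angle between each of spacer_disc, seat_ring, media_bottle, amber_bottle's own z axis and vertical below 0.1 rad and linear speed of each of spacer_disc, seat_ring, media_bottle, amber_bottle below 0.03 m/s and contact force between the fingers and spacer_disc below 0.05 N and z of seat_ring in the frame of bucket between 0.016 and 0.024 m and contact force between the fingers and seat_ring below 0.05 N and distance of each of media_bottle, amber_bottle from where it was at the start of the episode below 0.015 m and contact force between the fingers and media_bottle below 0.05 N and contact force between the fingers and amber_bottle below 0.05 N); the robot touches nothing.
It fails at once if a bottle is tipped (beyond about 30 degrees) (angle between any of media_bottle, amber_bottle's own z axis and vertical above 0.5 rad).
It fails at once if a bystander is disturbed (moved more than 20 mm) (distance of any of tube_block, beaker, tip_box from where it was at the start of the episode above 0.02 m).
It also fails if it takes over 136 s, if anything falls off the work surface, if the arm or the gripper's body presses on something with over 40 N, if the wrist force passes 120 N, or if a joint passes its speed limit or range.

### The arm

A 6-joint arm with a two-finger parallel gripper is mounted at the origin on the work surface. World frame = base frame: x ahead of the robot, y to its left, z up, the work surface at z = 0. Lengths are in mm, angles in rad, forces in N, time in s.
With the tool pointing down it reaches from about 275 to 750 mm from the base axis. Payload 10.2 kg.
Tool frame: the origin (TCP) lies midway between the tips of the shut fingers; the grasp point (between the pads) lies 19 mm behind it; z points along the fingers, y is the line along which they close (so a half turn about z gives the same grasp; the last joint's range is limited). The gripper opens to 85 mm and grips with 20 to 120 N. Pads are 22 mm wide; open, the fingers measure 114 mm over their backs; the gripper's body (76 mm by 85 mm) begins 54 mm behind the grasp point. The pads swing forward as they close: fully open they stand 13 mm farther back than shut.
Start: joints at [1.022, 0.313, 1.498, -0, 1.331, -0.223], TCP at [168.048, 497.384, 231.294] pointing down, gripper open.
Joint ranges: [-2.94, 2.94], [-0.97, 2.17], [0.19, 2.56], [-1.23, 4.37], [0.02, 3.11], [-2.88, 2.88]. Speed limits (rad/s): [2.39, 2.39, 3.01, 3.14, 3.14, 3.14].

### API

Orientations are given as a unit quaternion [w, x, y, z].
In Python, from rig import sense, capture, finish_job, find_in, place_of gives the robot as it stands. The module is installed in compiled form; this text tells all that it offers.
- The arm moves only by the shell command python3 -m jog 'ROWS' [FORCE]. ROWS is JSON, a list of rows, each an object of numbers: "tx", "ty", "tz": the shift along the tool's x, y, z in mm; "ax", "ay", "az": the turn, a rotation vector about the tool's x, y, z in rad; "jaw": the closure, from -1 (fully open) to 1 (shut), so that 0 is half open. In form: [{"tx": .., "ty": .., "tz": .., "ax": .., "ay": .., "az": .., "jaw": ..}, ...]. A call has 1 to 5 rows; each row shifts and turns the commanded pose from where the row before left it, along the tool's axes as they then stand; what a row does not reach is not made up. A row lasts 1/8 s, in which the tool goes at most 62.5 mm and 10.7 degrees, less where a joint would pass 70% of its speed; a pose out of reach is approached as far as the arm can. A call with a gripper value outside its range is refused whole. The fingers move at their own pace and stop on an object; FORCE is the grip in N (left out, the last holds). Time passes only in rows, so rows that do not move let the fingers close. It gives the time, the measured TCP pose, the force, the opening and the grip force at its end, in the units of the state.
- sense(): the state, without advancing time (a new reading comes with each control period).
- capture(name): name is "side" or "top" or "wrist"; returns a dict with "color" (420x560x3 uint8, red, green, blue), "depth" (420x560 float32, mm along the optical axis (not along the pixel's ray), 0 where there is no reading), "fx", "fy", "cx", "cy" (pixels), "camera_from_world" (4x4, takes a point from world to camera coordinates); the wrist camera has in their place "mount" (4x4, takes a point from camera to tool coordinates, whose origin is the TCP and whose axes are the flange's). Camera axes: x right, y up, looking along -z (the intrinsics and any distortion apply to the point x, -y, -z); pixel columns grow to the right and rows downward; lengths in mm; the calibration is good to about 2 mm. The wrist camera is an equidistant fisheye: a pixel r from the principal point sees the ray r / f radians off the axis. A picture is of the moment at which its call begins: read the wrist's pose just before it.
- finish_job(): hands the job in; it is judged then, once.
Trained networks look in the newest picture that a camera, given by its name, has taken for a name from the list of things; names that differ only in an ending like _2 or _b are one class to them, and where a whole thing is asked for, a point or a joint stands for the part that bears it (a point fixed in the world has none). Each returns a list of dicts, best first, with "conf" (0 to 1); they miss things now and then, are a little off and sometimes report something else, mostly with a low value. They report only what shows in the picture. A call takes as long as a camera call. They do not tell look-alikes from the thing itself.
- find_in(query, camera): "centre" ([column, row] in pixels, amid what is visible of it).
- place_of(query, camera): "centre" ([column, row] in pixels: a listed point, or the origin of a listed thing).
The state is a dict: "time_s": time; "joints": joint angles; "dq": joint speeds; "tau": joint torques, N m; "eef_pos": TCP position; "ee_rot": TCP orientation; "force": force on the tool from outside, world axes, zero at the start; "wrist_torque": the same for the moment, N m; "grip_width": opening from 0.0 (shut) to 1.0 (fully open); "grip_force": force on a finger pad.
Only numpy, scipy, OpenCV 4.12 (cv2) and the standard library are available. Lean on these libraries where they do the work, as an engineer would, in place of code of your own. Each camera call takes 0.05 s, during which the arm holds its last target. There are 200 camera calls.

## Working session

There is one attempt and no reset: what is moved stays moved. The work goes in short steps, Python scripts to look and compute and a shell command to move; the robot and the scene stay as the last step left them, time stands still between calls to the robot, and variables do not carry over. Pictures are saved under pics/ and viewed, at most 14 in all, crops included, and the job is handed in when it is done.

```bash
mkdir -p pics; cat > h.py <<'E'
import numpy as np, cv2
from rig import sense, capture, finish_job, find_in, place_of
from scipy.spatial.transform import Rotation as R
def Rt():
    s=sense(); q=s["ee_rot"]; return R.from_quat([q[1],q[2],q[3],q[0]]).as_matrix(), np.array(s["eef_pos"]), s
def save(c,n): cv2.imwrite("pics/"+n, cv2.cvtColor(c["color"],cv2.COLOR_RGB2BGR))
def ray(c,px,wp=None):
    u=(px[0]-c["cx"])/c["fx"]; v=(px[1]-c["cy"])/c["fy"]
    if wp is None:
        T=np.linalg.inv(np.array(c["camera_from_world"])); d=np.array([u,-v,-1.])
    else:
        Rm,p=wp; W=np.eye(4); W[:3,:3]=Rm; W[:3,3]=p; T=W@np.array(c["mount"])
        r=np.hypot(u,v); k=np.sin(r)/r if r>1e-9 else 1.
        d=np.array([u*k,-v*k,-np.cos(r)])
    return T[:3,3], T[:3,:3]@d
def at_z(c,px,z,wp=None):
    o,d=ray(c,px,wp); return o+d*(z-o[2])/d[2]
def at_depth(c,px,wp=None):
    o,d=ray(c,px,wp); D=c["depth"][int(round(px[1])),int(round(px[0]))]
    if wp is not None:
        u=(px[0]-c["cx"])/c["fx"]; v=(px[1]-c["cy"])/c["fy"]; D=D/np.cos(np.hypot(u,v))
    return o+d*D
E
python3 - <<'E'
from h import *
Rm,p,s=Rt(); print(s["eef_pos"],s["ee_rot"],s["time_s"],s["grip_width"],s["force"]); print(Rm.round(3))
for n in ("top","side"):
    c=capture(n); save(c,n+"0.png"); print(n,np.linalg.inv(c["camera_from_world"]).round(2).tolist())
    for q in "media_bottle amber_bottle spacer_disc seat_ring bucket mat tray tube_block beaker tip_box".split():
        for r in place_of(q,n)[:3]:
            print(q,round(r["conf"],2),np.round(r["centre"]),"z0",at_z(c,r["centre"],3 if q not in("bucket","mat","tray") else 0).round()[:2])
E
```

```text
[167.90886254 497.13994557 230.72349426] [-2.49294294e-04  1.62196891e-01  9.86758194e-01 -6.10323975e-04] 0.0 1.0011410813080053 [0.19798822 0.03680357 0.13441232]
[[-0.947  0.32  -0.001]
 [ 0.32   0.947 -0.001]
 [ 0.    -0.001 -1.   ]]
top [[0.07, 0.98, -0.2, 420.12], [-1.0, 0.07, -0.01, -1.86], [0.0, 0.2, 0.98, 1119.06], [0.0, 0.0, 0.0, 1.0]]
media_bottle 0.81 [308. 242.] z0 [580. -40.]
media_bottle 0.48 [128. 266.] z0 [501. 343.]
amber_bottle 0.68 [247. 238.] z0 [579.  93.]
amber_bottle 0.61 [447. 303.] z0 [ 473. -341.]
spacer_disc 0.78 [252. 208.] z0 [647.  89.]
seat_ring 0.86 [375. 209.] z0 [ 664. -182.]
seat_ring 0.78 [312. 218.] z0 [634. -44.]
seat_ring 0.64 [384. 283.] z0 [ 505. -207.]
bucket 0.7 [128. 262.] z0 [509. 345.]
mat 0.83 [448. 301.] z0 [ 476. -344.]
tray 0.67 [279. 227.] z0 [609.  27.]
tube_block 0.97 [369. 150.] z0 [ 800. -162.]
beaker 0.91 [264. 144.] z0 [796.  75.]
beaker 0.64 [311. 216.] z0 [639. -41.]
tip_box 0.57 [163. 160.] z0 [742. 297.]
side [[0.98, 0.11, -0.19, 461.42], [-0.22, 0.47, -0.86, -895.44], [-0.01, 0.88, 0.48, 567.03], [0.0, 0.0, 0.0, 1.0]]
media_bottle 0.61 [248. 260.] z0 [576. -55.]
amber_bottle 0.73 [243. 223.] z0 [587.  89.]
spacer_disc 0.46 [267. 221.] z0 [640.  85.]
seat_ring 0.89 [280. 258.] z0 [637. -60.]
seat_ring 0.6 [216. 319.] z0 [ 497. -211.]
seat_ring 0.57 [312. 295.] z0 [ 665. -185.]
bucket 0.81 [195. 177.] z0 [505. 358.]
mat 0.59 [210. 384.] z0 [ 473. -344.]
tray 0.92 [261. 237.] z0 [614.  28.]
tube_block 0.72 [380. 280.] z0 [ 796. -171.]
tube_block 0.29 [211. 382.] z0 [ 475. -345.]
beaker 0.74 [342. 214.] z0 [805.  80.]
tip_box 0.96 [295. 179.] z0 [748. 281.]
```

View pics/top0.png

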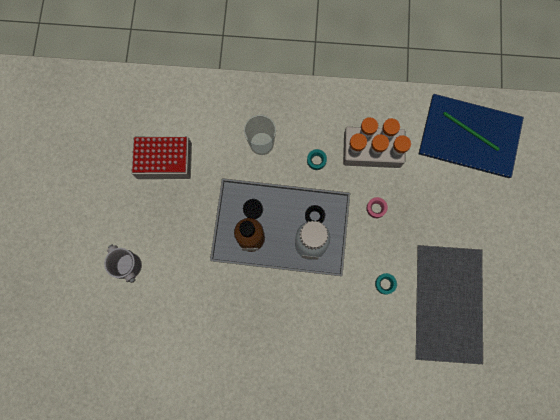

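View pics/side0.png

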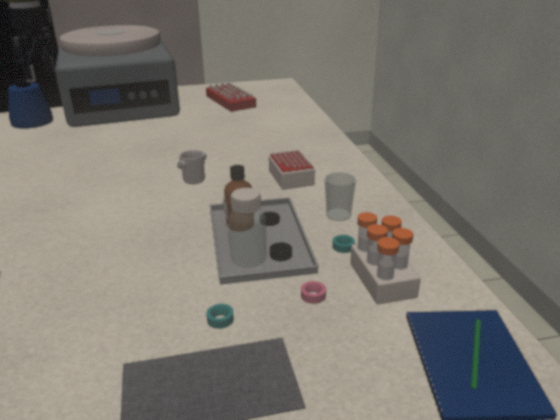

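The top view shows the amber cap at (247,229), the media cap at (314,234), the disc at (253,208), the ring at (315,214), the bucket at (121,263) and the mat at (449,303). The pink and turquoise rings lie outside the tray. The side view agrees. I'll localise by depth.

```bash
cat >> h.py <<'E'
def cloud(c,box,wp=None):
    pts=[];col=[];px=[]
    x0,y0,x1,y1=box
    for v in range(y0,y1):
        for u in range(x0,x1):
            if c["depth"][v,u]>0: pts.append(at_depth(c,(u,v),wp)); col.append(c["color"][v,u]); px.append((u,v))
    return np.array(pts),np.array(col).astype(int),np.array(px)
def zsel(c,box,z0,z1,wp=None):
    P,C,X=cloud(c,box,wp); m=(P[:,2]>z0)&(P[:,2]<z1); Q=P[m]
    if len(Q)<3: return len(Q)
    (a,b),r=cv2.minEnclosingCircle(Q[:,:2].astype(np.float32))
    return len(Q),"med",np.median(Q,0).round(1).tolist(),"mid",((Q.min(0)+Q.max(0))/2).round(1).tolist(),"circ",round(a,1),round(b,1),"d",round(2*r,1)
E
python3 - <<'E'
from h import *
c=capture("top")
print("mcap",zsel(c,(296,215,332,252),130,150))
print("acap",zsel(c,(236,218,260,240),128,145))
print("bucket",zsel(c,(100,240,145,288),64,78))
print("floor",zsel(c,(110,250,132,275),2,15))
print("disc",zsel(c,(240,196,266,222),10,20))
print("ring",zsel(c,(302,202,328,226),13,30))
for n,px in (("mat corners",[(418,246),(482,249),(483,363),(416,360)]),):
    print(n,[at_z(c,p,3).round()[:2].tolist() for p in px])
for n,px in (("tray",[(223,180),(349,192),(342,275),(211,262)]),):
    print(n,[at_z(c,p,18).round()[:2].tolist() for p in px])
print("tablez",at_depth(c,(180,330)))
# color-based cap/disc centroid
for n,b,z in(("disc",(240,196,266,219),15),("ring",(302,202,328,226),19),("acap",(238,219,257,238),137)):
    P,C,X=cloud(c,b); m=C.sum(1)<120; Y=X[m]; print(n,m.sum(),Y.min(0),Y.max(0),at_z(c,(Y.min(0)+Y.max(0))/2,z).round(1))
E
python3 -m jog '[{"az":-0.163},{"az":-0.163},{},{}]' 30
```

```text
mcap (590, 'med', [576.7, -44.2, 139.6], 'mid', [577.0, -44.1, 137.7], 'circ', 577.6, -44.3, 'd', 54.2)
acap (192, 'med', [579.9, 84.6, 135.5], 'mid', [580.1, 85.1, 134.5], 'circ', 580.4, 85.0, 'd', 29.7)
bucket (259, 'med', [500.5, 345.0, 67.8], 'mid', [499.7, 340.8, 69.2], 'circ', 499.6, 341.9, 'd', 77.7)
floor (242, 'med', [503.3, 350.1, 7.3], 'mid', [503.4, 350.0, 8.3], 'circ', 503.4, 348.9, 'd', 44.9)
disc (303, 'med', [643.8, 86.4, 14.0], 'mid', [644.1, 86.5, 14.5], 'circ', 643.8, 86.7, 'd', 44.8)
ring (170, 'med', [644.1, -50.6, 17.9], 'mid', [642.3, -48.6, 18.7], 'circ', 640.0, -48.8, 'd', 44.2)
mat corners [[590.0, -277.0], [593.0, -415.0], [356.0, -417.0], [352.0, -278.0]]
tray [[701.0, 156.0], [695.0, -120.0], [514.0, -115.0], [521.0, 164.0]]
tablez [375.51624202 216.45972637  -0.47857134]
disc 309 [243 199] [262 218] [643.   86.4  15. ]
ring 181 [305 205] [324 222] [641.2 -48.3  19. ]
acap 289 [238 219] [256 237] [579.6  83.8 137. ]schema error: expected keys tx, ty, tz, ax, ay, az, jaw
```

```bash
Z='"ax":0,"ay":0'; python3 -m jog '[{"tx":0,"ty":0,"tz":0,"ax":0,"ay":0,"az":-0.163,"jaw":-1},{"tx":0,"ty":0,"tz":0,"ax":0,"ay":0,"az":-0.163,"jaw":-1},{"tx":0,"ty":0,"tz":0,"ax":0,"ay":0,"az":0,"jaw":-1},{"tx":0,"ty":0,"tz":0,"ax":0,"ay":0,"az":0,"jaw":-1}]' 30
```

```text
time_s: 1.65
eef_pos: [168.0, 497.4, 231.3]
ee_rot: [-0.0, 0.001, 1.0, -0.0]
force: [0.6, -0.5, -0.1]
grip_width: 1.002
grip_force: 0.0
```

```bash
for i in 1 2; do :; done; python3 -c "
from h import *
Rm,p,s=Rt();print(Rm.round(3),p)"
```

```text
[[-1.     0.003 -0.   ]
 [ 0.003  1.    -0.   ]
 [ 0.    -0.    -1.   ]] [168.02912865 497.37964931 231.27942184]
```

```bash
python3 -m jog '[{"tx":-29,"ty":-39,"tz":0,"ax":0,"ay":0,"az":0,"jaw":-1},{"tx":-29,"ty":-39,"tz":0,"ax":0,"ay":0,"az":0,"jaw":-1},{"tx":-29,"ty":-39,"tz":0,"ax":0,"ay":0,"az":0,"jaw":-1},{"tx":-29,"ty":-39,"tz":0,"ax":0,"ay":0,"az":0,"jaw":-1},{"tx":-29,"ty":-39,"tz":0,"ax":0,"ay":0,"az":0,"jaw":-1}]'
python3 -m jog '[{"tx":-29,"ty":-39,"tz":0,"ax":0,"ay":0,"az":0,"jaw":-1},{"tx":-29,"ty":-39,"tz":0,"ax":0,"ay":0,"az":0,"jaw":-1},{"tx":-29,"ty":-39,"tz":0,"ax":0,"ay":0,"az":0,"jaw":-1},{"tx":-29,"ty":-39,"tz":0,"ax":0,"ay":0,"az":0,"jaw":-1},{"tx":-29,"ty":-39,"tz":0,"ax":0,"ay":0,"az":0,"jaw":-1}]'
python3 -m jog '[{"tx":-29,"ty":-39,"tz":0,"ax":0,"ay":0,"az":0,"jaw":-1},{"tx":-29,"ty":-39,"tz":0,"ax":0,"ay":0,"az":0,"jaw":-1},{"tx":-29,"ty":-39,"tz":0,"ax":0,"ay":0,"az":0,"jaw":-1},{"tx":0,"ty":0,"tz":0,"ax":0,"ay":0,"az":0,"jaw":-1},{"tx":0,"ty":0,"tz":0,"ax":0,"ay":0,"az":0,"jaw":-1}]'
python3 - <<'E'
from h import *
Rm,p,s=Rt(); c=capture("wrist"); save(c,"w1.png"); print(p, np.array(c["mount"]).round(2).tolist(),c["fx"],c["cx"],c["cy"])
for q in ("media_bottle","amber_bottle","spacer_disc","seat_ring"):
    for r in place_of(q,"wrist")[:2]: print(q,r["conf"],r["centre"],at_z(c,r["centre"],3,(Rm,p)).round())
E
```

```text
time_s: 2.28
eef_pos: [313.8, 301.1, 231.5]
ee_rot: [0.0, 0.001, 1.0, 0.0]
force: [1.0, 0.5, -0.1]
grip_width: 1.002
grip_force: 0.0
time_s: 2.9
eef_pos: [459.0, 106.0, 231.5]
ee_rot: [0.0, 0.001, 1.0, 0.0]
force: [0.9, 1.0, 0.9]
grip_width: 1.001
grip_force: 0.0
time_s: 3.52
eef_pos: [544.8, -9.1, 231.2]
ee_rot: [-0.0, 0.001, 1.0, 0.0]
force: [-1.1, 0.2, -0.4]
grip_width: 1.002
grip_force: 0.0
[544.79453048  -9.10757519 231.18158514] [[-0.0, 0.96, 0.27, 67.23], [1.0, 0.0, -0.0, -0.4], [-0.0, 0.27, -0.96, -142.65], [0.0, 0.0, 0.0, 1.0]] 325.19226210127806 282.31977964627333 209.68947598886632
media_bottle 0.94 [253.4, 212.0] [583. -44.   3.]
amber_bottle 0.88 [363.3, 206.4] [576.  88.   3.]
spacer_disc 0.95 [357.3, 262.5] [650.  86.   3.]
spacer_disc 0.19 [251.5, 208.4] [579. -46.   3.]
seat_ring 0.85 [259.5, 336.4] [765. -42.   3.]
seat_ring 0.71 [121.4, 152.2] [ 506. -208.    3.]
```

View pics/w1.png

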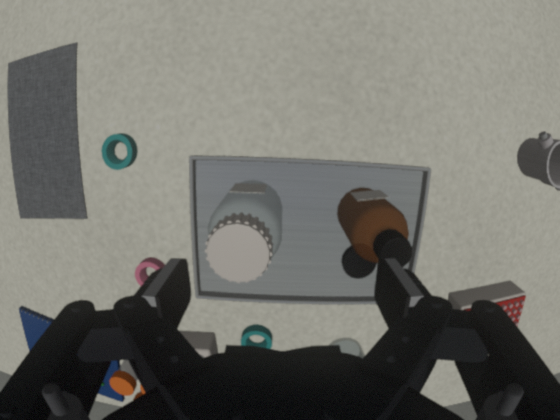

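The wrist view shows the media cap at (239,252) and the amber cap at (393,248), which matches the top-view estimate. I'll go for the media cap.

```bash
python3 -m jog '[{"tx":-16,"ty":-17.5,"tz":0,"ax":0,"ay":0,"az":0,"jaw":-1},{"tx":-16,"ty":-17.5,"tz":0,"ax":0,"ay":0,"az":0,"jaw":-1},{"tx":0,"ty":0,"tz":35,"ax":0,"ay":0,"az":0,"jaw":-1},{"tx":0,"ty":0,"tz":30,"ax":0,"ay":0,"az":0,"jaw":-1},{"tx":0,"ty":0,"tz":25,"ax":0,"ay":0,"az":0,"jaw":-1}]'
python3 -m jog '[{"tx":0,"ty":0,"tz":20,"ax":0,"ay":0,"az":0,"jaw":-1},{"tx":0,"ty":0,"tz":15,"ax":0,"ay":0,"az":0,"jaw":-1},{"tx":0,"ty":0,"tz":0,"ax":0,"ay":0,"az":0,"jaw":-1}]'
python3 -m jog '[{"tx":0,"ty":0,"tz":0,"ax":0,"ay":0,"az":0,"jaw":1},{"tx":0,"ty":0,"tz":0,"ax":0,"ay":0,"az":0,"jaw":1},{"tx":0,"ty":0,"tz":0,"ax":0,"ay":0,"az":0,"jaw":1},{"tx":0,"ty":0,"tz":0,"ax":0,"ay":0,"az":0,"jaw":1},{"tx":0,"ty":0,"tz":0,"ax":0,"ay":0,"az":0,"jaw":1}]' 40
```

```text
time_s: 4.4
eef_pos: [576.8, -44.0, 140.3]
ee_rot: [-0.0, -0.0, 1.0, 0.0]
force: [0.6, 0.2, 0.4]
grip_width: 1.002
grip_force: 0.0
time_s: 4.78
eef_pos: [576.8, -44.2, 105.7]
ee_rot: [-0.001, -0.0, 1.0, 0.0]
force: [0.1, 0.7, -0.8]
grip_width: 0.999
grip_force: 0.0
time_s: 5.4
eef_pos: [577.6, -44.6, 107.4]
ee_rot: [0.001, -0.0, 1.0, -0.0]
force: [-2.1, 0.7, 6.7]
grip_width: 0.623
grip_force: 42.3
```

```bash
python3 -m jog '[{"tx":0,"ty":0,"tz":-10,"ax":0,"ay":0,"az":0,"jaw":1},{"tx":0,"ty":0,"tz":-25,"ax":0,"ay":0,"az":0,"jaw":1},{"tx":0,"ty":0,"tz":-25,"ax":0,"ay":0,"az":0,"jaw":1},{"tx":0,"ty":0,"tz":0,"ax":0,"ay":0,"az":0,"jaw":1},{"tx":5,"ty":-9,"tz":0,"ax":0,"ay":0,"az":0,"jaw":1}]'
python3 -m jog '[{"tx":12,"ty":-22,"tz":0,"ax":0,"ay":0,"az":0,"jaw":1},{"tx":17,"ty":-32,"tz":0,"ax":0,"ay":0,"az":0,"jaw":1},{"tx":17,"ty":-32,"tz":0,"ax":0,"ay":0,"az":0,"jaw":1},{"tx":17,"ty":-32,"tz":0,"ax":0,"ay":0,"az":0,"jaw":1},{"tx":17,"ty":-32,"tz":0,"ax":0,"ay":0,"az":0,"jaw":1}]'
python3 -m jog '[{"tx":17,"ty":-32,"tz":0,"ax":0,"ay":0,"az":0,"jaw":1},{"tx":17,"ty":-32,"tz":0,"ax":0,"ay":0,"az":0,"jaw":1},{"tx":17,"ty":-32,"tz":0,"ax":0,"ay":0,"az":0,"jaw":1},{"tx":14,"ty":-27,"tz":0,"ax":0,"ay":0,"az":0,"jaw":1},{"tx":8,"ty":-13,"tz":0,"ax":0,"ay":0,"az":0,"jaw":1}]'
python3 -m jog '[{"tx":3,"ty":-7,"tz":0,"ax":0,"ay":0,"az":0,"jaw":1},{"tx":0,"ty":0,"tz":0,"ax":0,"ay":0,"az":0,"jaw":1}]'
python3 - <<'E'
from h import *
Rm,p,s=Rt(); print(p)
c=capture("top"); save(c,"t2.png"); c=capture("side"); save(c,"s2.png")
E
```

```text
time_s: 6.02
eef_pos: [571.5, -53.4, 165.1]
ee_rot: [-0.001, -0.001, 1.0, 0.0]
force: [0.1, -0.2, -4.0]
grip_width: 0.621
grip_force: 42.8
time_s: 6.65
eef_pos: [490.6, -204.7, 165.0]
ee_rot: [-0.001, 0.0, 1.0, 0.001]
force: [0.6, -0.5, -2.2]
grip_width: 0.622
grip_force: 42.8
time_s: 7.28
eef_pos: [417.8, -340.5, 165.2]
ee_rot: [-0.001, 0.001, 1.0, 0.001]
force: [0.5, -0.2, -3.1]
grip_width: 0.622
grip_force: 42.9
time_s: 7.52
eef_pos: [416.3, -346.3, 166.0]
ee_rot: [-0.0, -0.0, 1.0, 0.0]
force: [-0.1, 0.4, -3.3]
grip_width: 0.617
grip_force: 42.9
[ 416.26850759 -346.25636136  166.01005813]
```

View pics/s2.png

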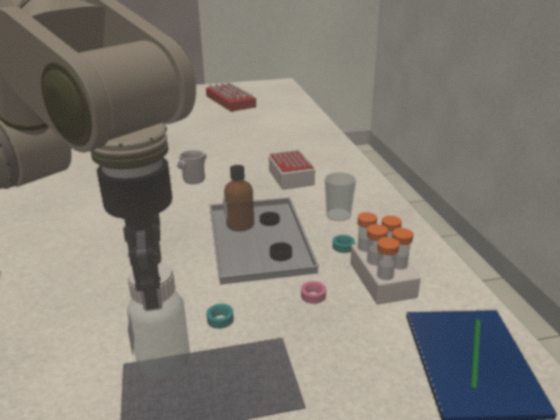

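The side view shows the media bottle hanging upright at (158,320) near the mat. I'll lower it.

```bash
python3 -m jog '[{"tx":0,"ty":0,"tz":20,"ax":0,"ay":0,"az":0,"jaw":1},{"tx":0,"ty":0,"tz":20,"ax":0,"ay":0,"az":0,"jaw":1},{"tx":0,"ty":0,"tz":13,"ax":0,"ay":0,"az":0,"jaw":1},{"tx":0,"ty":0,"tz":3,"ax":0,"ay":0,"az":0,"jaw":1},{"tx":0,"ty":0,"tz":2,"ax":0,"ay":0,"az":0,"jaw":1}]'
python3 -m jog '[{"tx":0,"ty":0,"tz":1,"ax":0,"ay":0,"az":0,"jaw":1},{"tx":0,"ty":0,"tz":0,"ax":0,"ay":0,"az":0,"jaw":1}]'
python3 -m jog '[{"tx":0,"ty":0,"tz":1,"ax":0,"ay":0,"az":0,"jaw":1},{"tx":0,"ty":0,"tz":0,"ax":0,"ay":0,"az":0,"jaw":1}]'
```

```text
time_s: 8.25
eef_pos: [416.5, -346.7, 108.7]
ee_rot: [0.0, -0.0, 1.0, -0.0]
force: [0.2, -0.8, -3.3]
grip_width: 0.62
grip_force: 43.1
time_s: 8.5
eef_pos: [416.3, -346.7, 107.6]
ee_rot: [0.0, -0.0, 1.0, -0.0]
force: [0.1, -0.7, -3.4]
grip_width: 0.62
grip_force: 43.1
time_s: 8.75
eef_pos: [416.4, -346.8, 107.4]
ee_rot: [0.0, -0.0, 1.0, -0.0]
force: [-1.6, 2.6, 4.6]
grip_width: 0.618
grip_force: 43.9
```

```bash
python3 -m jog '[{"tx":0,"ty":0,"tz":0,"ax":0,"ay":0,"az":0,"jaw":-1},{"tx":0,"ty":0,"tz":0,"ax":0,"ay":0,"az":0,"jaw":-1},{"tx":0,"ty":0,"tz":0,"ax":0,"ay":0,"az":0,"jaw":-1},{"tx":0,"ty":0,"tz":0,"ax":0,"ay":0,"az":0,"jaw":-1},{"tx":0,"ty":0,"tz":-8,"ax":0,"ay":0,"az":0,"jaw":-1}]'
python3 -m jog '[{"tx":0,"ty":0,"tz":-30,"ax":0,"ay":0,"az":0,"jaw":-1},{"tx":0,"ty":0,"tz":-45,"ax":0,"ay":0,"az":0,"jaw":-1},{"tx":0,"ty":0,"tz":-40,"ax":0,"ay":0,"az":0,"jaw":-1},{"tx":-12,"ty":32,"tz":0,"ax":0,"ay":0,"az":0,"jaw":-1},{"tx":-17,"ty":45,"tz":0,"ax":0,"ay":0,"az":0,"jaw":-1}]'
python3 -m jog '[{"tx":-17,"ty":45,"tz":0,"ax":0,"ay":0,"az":0,"jaw":-1},{"tx":-17,"ty":45,"tz":0,"ax":0,"ay":0,"az":0,"jaw":-1},{"tx":-17,"ty":45,"tz":0,"ax":0,"ay":0,"az":0,"jaw":-1},{"tx":-17,"ty":45,"tz":0,"ax":0,"ay":0,"az":0,"jaw":-1},{"tx":-17,"ty":45,"tz":0,"ax":0,"ay":0,"az":0,"jaw":-1}]'
python3 -m jog '[{"tx":-17,"ty":45,"tz":0,"ax":0,"ay":0,"az":0,"jaw":-1},{"tx":-17,"ty":45,"tz":0,"ax":0,"ay":0,"az":0,"jaw":-1},{"tx":-16,"ty":40,"tz":0,"ax":0,"ay":0,"az":0,"jaw":-1},{"tx":0,"ty":0,"tz":0,"ax":0,"ay":0,"az":0,"jaw":-1},{"tx":0,"ty":0,"tz":0,"ax":0,"ay":0,"az":0,"jaw":-1}]'
python3 - <<'E'
from h import *
Rm,p,s=Rt(); print(p)
c=capture("top"); print("mcap on mat",zsel(c,(395,270,480,350),130,150))
c=capture("side"); print(place_of("media_bottle","side"))
E
```

```text
time_s: 9.38
eef_pos: [416.0, -346.3, 114.2]
ee_rot: [-0.0, -0.0, 1.0, 0.0]
force: [-0.1, 0.2, 0.4]
grip_width: 0.997
grip_force: 0.0
time_s: 10.0
eef_pos: [445.3, -269.3, 230.2]
ee_rot: [0.001, 0.001, 1.0, -0.001]
force: [0.8, -0.1, 0.1]
grip_width: 1.003
grip_force: 0.0
time_s: 10.62
eef_pos: [530.6, -43.0, 230.0]
ee_rot: [0.0, -0.0, 1.0, -0.0]
force: [0.2, -0.3, -0.7]
grip_width: 0.999
grip_force: 0.0
time_s: 11.25
eef_pos: [580.0, 85.1, 229.5]
ee_rot: [0.0, -0.0, 1.0, -0.0]
force: [-0.3, 0.1, 0.4]
grip_width: 1.0
grip_force: 0.0
[579.99923742  85.07529372 229.53386507]
mcap on mat (561, 'med', [416.6, -341.2, 139.7], 'mid', [416.6, -340.0, 138.0], 'circ', 417.0, -346.0, 'd', 54.2)
[{'centre': [169.3, 393.0], 'conf': 0.89}, {'centre': [193.5, 176.9], 'conf': 0.18}]
```

Media stands upright on the mat at (417,-346). Now the amber bottle.

```bash
python3 -m jog '[{"tx":0,"ty":0,"tz":35,"ax":0,"ay":0,"az":0,"jaw":-1},{"tx":0,"ty":0,"tz":35,"ax":0,"ay":0,"az":0,"jaw":-1},{"tx":0,"ty":0,"tz":25,"ax":0,"ay":0,"az":0,"jaw":-1},{"tx":0,"ty":0,"tz":18,"ax":0,"ay":0,"az":0,"jaw":-1},{"tx":0,"ty":0,"tz":8,"ax":0,"ay":0,"az":0,"jaw":-1}]'
python3 -m jog '[{"tx":0,"ty":0,"tz":0,"ax":0,"ay":0,"az":0,"jaw":0},{"tx":0,"ty":0,"tz":0,"ax":0,"ay":0,"az":0,"jaw":0},{"tx":0,"ty":0,"tz":0,"ax":0,"ay":0,"az":0,"jaw":1},{"tx":0,"ty":0,"tz":0,"ax":0,"ay":0,"az":0,"jaw":1},{"tx":0,"ty":0,"tz":0,"ax":0,"ay":0,"az":0,"jaw":1}]' 40
python3 -m jog '[{"tx":0,"ty":0,"tz":0,"ax":0,"ay":0,"az":0,"jaw":1},{"tx":0,"ty":0,"tz":0,"ax":0,"ay":0,"az":0,"jaw":1}]' 40
```

```text
time_s: 12.02
eef_pos: [579.8, 84.8, 107.6]
ee_rot: [-0.001, 0.0, 1.0, 0.0]
force: [-0.3, 0.8, -0.3]
grip_width: 1.003
grip_force: 0.0
time_s: 12.65
eef_pos: [580.5, 85.4, 109.1]
ee_rot: [0.001, -0.0, 1.0, -0.0]
force: [-0.9, -1.2, 5.2]
grip_width: 0.342
grip_force: 39.4
time_s: 12.9
eef_pos: [580.5, 85.4, 109.1]
ee_rot: [0.001, -0.0, 1.0, -0.0]
force: [-1.3, -1.9, 5.5]
grip_width: 0.338
grip_force: 39.4
```

```bash
python3 -m jog '[{"tx":0,"ty":0,"tz":-10,"ax":0,"ay":0,"az":0,"jaw":1},{"tx":0,"ty":0,"tz":-25,"ax":0,"ay":0,"az":0,"jaw":1},{"tx":0,"ty":0,"tz":-25,"ax":0,"ay":0,"az":0,"jaw":1},{"tx":0,"ty":0,"tz":0,"ax":0,"ay":0,"az":0,"jaw":1},{"tx":1,"ty":-10,"tz":0,"ax":0,"ay":0,"az":0,"jaw":1}]'
python3 -m jog '[{"tx":3,"ty":-25,"tz":0,"ax":0,"ay":0,"az":0,"jaw":1},{"tx":4,"ty":-36,"tz":0,"ax":0,"ay":0,"az":0,"jaw":1},{"tx":4,"ty":-36,"tz":0,"ax":0,"ay":0,"az":0,"jaw":1},{"tx":4,"ty":-36,"tz":0,"ax":0,"ay":0,"az":0,"jaw":1},{"tx":4,"ty":-36,"tz":0,"ax":0,"ay":0,"az":0,"jaw":1}]'
python3 -m jog '[{"tx":4,"ty":-36,"tz":0,"ax":0,"ay":0,"az":0,"jaw":1},{"tx":4,"ty":-36,"tz":0,"ax":0,"ay":0,"az":0,"jaw":1},{"tx":4,"ty":-36,"tz":0,"ax":0,"ay":0,"az":0,"jaw":1},{"tx":4,"ty":-36,"tz":0,"ax":0,"ay":0,"az":0,"jaw":1},{"tx":4,"ty":-36,"tz":0,"ax":0,"ay":0,"az":0,"jaw":1}]'
python3 -m jog '[{"tx":5,"ty":-36,"tz":0,"ax":0,"ay":0,"az":0,"jaw":1},{"tx":4,"ty":-25,"tz":0,"ax":0,"ay":0,"az":0,"jaw":1},{"tx":1,"ty":-12,"tz":0,"ax":0,"ay":0,"az":0,"jaw":1},{"tx":0,"ty":0,"tz":0,"ax":0,"ay":0,"az":0,"jaw":1},{"tx":0,"ty":0,"tz":0,"ax":0,"ay":0,"az":0,"jaw":1}]'
python3 -m jog '[{"tx":0,"ty":0,"tz":20,"ax":0,"ay":0,"az":0,"jaw":1},{"tx":0,"ty":0,"tz":20,"ax":0,"ay":0,"az":0,"jaw":1},{"tx":0,"ty":0,"tz":13,"ax":0,"ay":0,"az":0,"jaw":1},{"tx":0,"ty":0,"tz":4,"ax":0,"ay":0,"az":0,"jaw":1},{"tx":0,"ty":0,"tz":1,"ax":0,"ay":0,"az":0,"jaw":1}]'
python3 -m jog '[{"tx":0,"ty":0,"tz":1,"ax":0,"ay":0,"az":0,"jaw":1},{"tx":0,"ty":0,"tz":0,"ax":0,"ay":0,"az":0,"jaw":1}]'
```

```text
time_s: 13.52
eef_pos: [578.4, 75.6, 167.0]
ee_rot: [-0.001, -0.001, 1.0, 0.0]
force: [-0.2, 0.8, -3.2]
grip_width: 0.338
grip_force: 39.9
time_s: 14.15
eef_pos: [559.1, -95.1, 166.8]
ee_rot: [-0.001, 0.0, 1.0, 0.0]
force: [0.8, 0.3, -2.8]
grip_width: 0.334
grip_force: 40.0
time_s: 14.78
eef_pos: [539.1, -274.9, 166.7]
ee_rot: [-0.001, 0.0, 1.0, 0.001]
force: [-0.2, 0.0, -3.5]
grip_width: 0.338
grip_force: 40.0
time_s: 15.4
eef_pos: [530.5, -345.5, 168.2]
ee_rot: [-0.0, -0.001, 1.0, 0.0]
force: [-0.4, -0.2, -3.8]
grip_width: 0.338
grip_force: 40.0
time_s: 16.02
eef_pos: [530.5, -346.5, 110.7]
ee_rot: [0.0, -0.0, 1.0, -0.0]
force: [-0.0, -0.5, -3.2]
grip_width: 0.338
grip_force: 40.1
time_s: 16.27
eef_pos: [530.3, -346.7, 109.7]
ee_rot: [0.0, -0.0, 1.0, -0.0]
force: [-0.4, -0.3, -3.4]
grip_width: 0.337
grip_force: 40.1
```

```bash
python3 -m jog '[{"tx":0,"ty":0,"tz":1,"ax":0,"ay":0,"az":0,"jaw":1},{"tx":0,"ty":0,"tz":0,"ax":0,"ay":0,"az":0,"jaw":1}]'
python3 -m jog '[{"tx":0,"ty":0,"tz":0,"ax":0,"ay":0,"az":0,"jaw":-1},{"tx":0,"ty":0,"tz":0,"ax":0,"ay":0,"az":0,"jaw":-1},{"tx":0,"ty":0,"tz":0,"ax":0,"ay":0,"az":0,"jaw":-1},{"tx":0,"ty":0,"tz":0,"ax":0,"ay":0,"az":0,"jaw":-1},{"tx":0,"ty":0,"tz":-8,"ax":0,"ay":0,"az":0,"jaw":-1}]'
python3 -m jog '[{"tx":0,"ty":0,"tz":-30,"ax":0,"ay":0,"az":0,"jaw":-1},{"tx":0,"ty":0,"tz":-45,"ax":0,"ay":0,"az":0,"jaw":-1},{"tx":0,"ty":0,"tz":-30,"ax":0,"ay":0,"az":0,"jaw":-1},{"tx":-8,"ty":32,"tz":0,"ax":0,"ay":0,"az":0,"jaw":-1},{"tx":-12,"ty":46,"tz":0,"ax":0,"ay":0,"az":0,"jaw":-1}]'
python3 -m jog '[{"tx":-12,"ty":46,"tz":0,"ax":0,"ay":0,"az":0,"jaw":-1},{"tx":-12,"ty":46,"tz":0,"ax":0,"ay":0,"az":0,"jaw":-1},{"tx":-12,"ty":46,"tz":0,"ax":0,"ay":0,"az":0,"jaw":-1},{"tx":-12,"ty":46,"tz":0,"ax":0,"ay":0,"az":0,"jaw":-1},{"tx":-12,"ty":46,"tz":0,"ax":0,"ay":0,"az":0,"jaw":-1}]'
python3 -m jog '[{"tx":-12,"ty":46,"tz":10,"ax":0,"ay":0,"az":0,"jaw":-1},{"tx":-12,"ty":46,"tz":25,"ax":0,"ay":0,"az":0,"jaw":-1},{"tx":-9,"ty":33,"tz":25,"ax":0,"ay":0,"az":0,"jaw":-1},{"tx":0,"ty":0,"tz":20,"ax":0,"ay":0,"az":0,"jaw":-1},{"tx":0,"ty":0,"tz":0,"ax":0,"ay":0,"az":0,"jaw":-1}]'
python3 - <<'E'
from h import *
Rm,p,s=Rt(); c=capture("wrist"); print(p); save(c,"w3.png")
c=capture("top"); save(c,"t3.png"); print(zsel(c,(400,230,490,360),130,150))
for n,b in (("m",(410,280,490,360)),("a",(410,235,490,280))): print(n,zsel(c,b,128,150))
E
```

```text
time_s: 16.52
eef_pos: [530.5, -346.9, 109.1]
ee_rot: [0.001, -0.0, 1.0, -0.001]
force: [-0.8, -0.9, 2.8]
grip_width: 0.337
grip_force: 40.5
time_s: 17.15
eef_pos: [530.0, -346.3, 116.1]
ee_rot: [-0.0, -0.0, 1.0, 0.0]
force: [-0.5, -0.2, -0.4]
grip_width: 1.002
grip_force: 0.0
time_s: 17.77
eef_pos: [550.2, -268.4, 222.1]
ee_rot: [0.0, 0.001, 1.0, -0.0]
force: [0.5, -0.4, -0.5]
grip_width: 1.004
grip_force: 0.0
time_s: 18.4
eef_pos: [610.4, -37.0, 222.1]
ee_rot: [0.0, -0.0, 1.0, -0.0]
force: [-0.0, 0.9, 0.5]
grip_width: 1.001
grip_force: 0.0
time_s: 19.02
eef_pos: [642.6, 86.7, 140.4]
ee_rot: [-0.001, -0.0, 1.0, 0.0]
force: [0.3, -0.1, 0.5]
grip_width: 0.999
grip_force: 0.0
[642.55436607  86.7395264  140.39425245]
(877, 'med', [422.9, -345.4, 138.9], 'mid', [467.6, -346.1, 137.8], 'circ', 467.6, -347.3, 'd', 155.0)
m (688, 'med', [417.0, -344.7, 139.5], 'mid', [416.6, -346.1, 136.9], 'circ', 417.3, -346.3, 'd', 54.3)
a (206, 'med', [530.8, -346.3, 135.4], 'mid', [530.8, -346.4, 135.0], 'circ', 531.6, -346.9, 'd', 30.2)
```

View pics/w3.png

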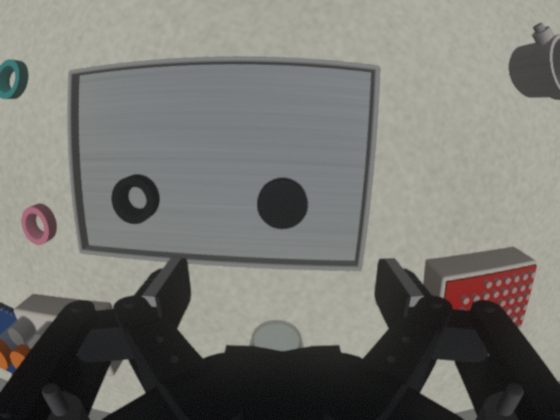

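View pics/t3.png

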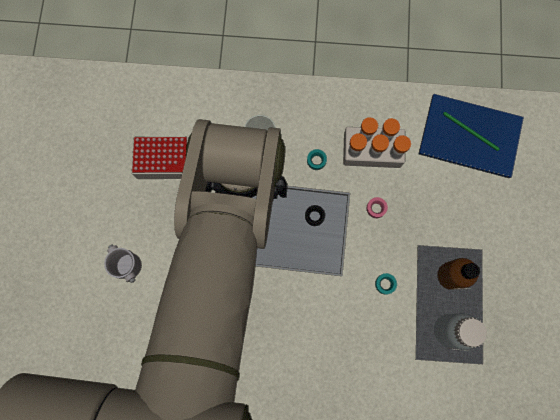

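Both bottles stand on the mat in the top view (amber cap (470,271), media cap (470,332)). The wrist view shows the disc at (283,203) and the ring at (136,199). I'll refine from the wrist view.

```bash
python3 - <<'E'
from h import *
Rm,p,s=Rt(); c=capture("wrist"); wp=(Rm,p)
g=c["color"].astype(int).max(2)
for n,b,z in(("disc",(245,165,320,240),15),("ring",(100,165,170,232),19)):
    P,C,X=cloud(c,b,wp); print(n,zsel(c,b,z-5,z+5,wp))
    m=(C.max(1)<60)
    Q=np.array([at_z(c,x,z,wp) for x in X[m]]); (a,b2),r=cv2.minEnclosingCircle(Q[:,:2].astype(np.float32)); print(m.sum(),"circ",a,b2,2*r,"mid",(Q.min(0)+Q.max(0))/2)
for px in [(182,265),(180,285),(178,300),(383,265),(385,285),(388,300)]: print(px,(at_depth(c,px,wp)-p).round(1))
E
```

```text
disc (2012, 'med', [643.8, 86.5, 15.0], 'mid', [644.5, 86.5, 14.0], 'circ', 644.5, 86.4, 'd', 44.2)
1907 circ 643.7642211914062 86.10371398925781 43.794517517089844 mid [643.62640883  86.51014845  15.        ]
ring (1140, 'med', [639.4, -48.9, 18.7], 'mid', [639.4, -49.5, 17.7], 'circ', 639.3, -49.4, 'd', 45.5)
1391 circ 638.4560546875 -46.046382904052734 49.02724838256836 mid [638.24505164 -46.25532826  19.        ]
(182, 265) [ -9.2 -43.   21.1]
(180, 285) [ -2.2 -43.3  26.2]
(178, 300) [  1.2 -42.7  32.8]
(383, 265) [-9.4 42.4 21.7]
(385, 285) [-2.7 42.5 27.2]
(388, 300) [ 0.1 41.9 34.8]
```

```bash
python3 -m jog '[{"tx":-1.5,"ty":-0.3,"tz":35,"ax":0,"ay":0,"az":0,"jaw":-0.5},{"tx":0,"ty":0,"tz":35,"ax":0,"ay":0,"az":0,"jaw":-0.5},{"tx":0,"ty":0,"tz":30,"ax":0,"ay":0,"az":0,"jaw":-0.5},{"tx":0,"ty":0,"tz":20,"ax":0,"ay":0,"az":0,"jaw":-0.5},{"tx":0,"ty":0,"tz":10,"ax":0,"ay":0,"az":0,"jaw":-0.5}]' 25
python3 -m jog '[{"tx":0,"ty":0,"tz":4,"ax":0,"ay":0,"az":0,"jaw":-0.5},{"tx":0,"ty":0,"tz":1.4,"ax":0,"ay":0,"az":0,"jaw":-0.5},{"tx":0,"ty":0,"tz":0,"ax":0,"ay":0,"az":0,"jaw":-0.5}]'
python3 -m jog '[{"tx":0,"ty":0,"tz":0,"ax":0,"ay":0,"az":0,"jaw":0.3},{"tx":0,"ty":0,"tz":0,"ax":0,"ay":0,"az":0,"jaw":0.3},{"tx":0,"ty":0,"tz":0,"ax":0,"ay":0,"az":0,"jaw":0.3},{"tx":0,"ty":0,"tz":0,"ax":0,"ay":0,"az":0,"jaw":0.3}]' 25
python3 - <<'E'
from h import *
c=capture("wrist"); save(c,"w4.png")
E
```

```text
time_s: 19.8
eef_pos: [644.9, 85.9, 11.2]
ee_rot: [0.0, 0.0, 1.0, -0.0]
force: [0.2, 0.2, 0.4]
grip_width: 0.748
grip_force: 0.0
time_s: 20.18
eef_pos: [645.0, 86.2, 6.6]
ee_rot: [0.001, -0.0, 1.0, -0.0]
force: [0.7, -0.9, 0.1]
grip_width: 0.745
grip_force: 0.0
time_s: 20.68
eef_pos: [644.9, 86.2, 6.4]
ee_rot: [0.0, -0.0, 1.0, -0.0]
force: [-0.4, -0.5, 5.7]
grip_width: 0.498
grip_force: 25.6
```

View pics/w4.png

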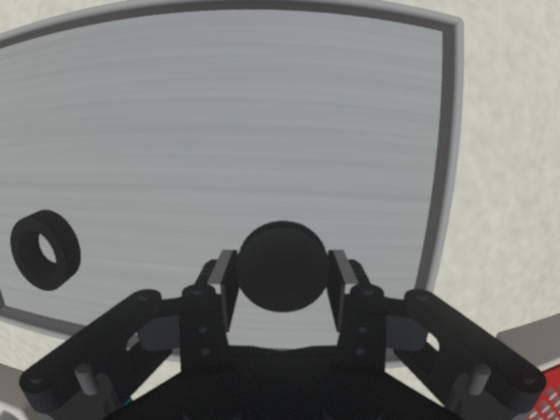

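The wrist view shows the disc held between the pads at (283,266). I'll lift it and go near the bucket to measure it.

```bash
python3 -m jog '[{"tx":0,"ty":0,"tz":-10,"ax":0,"ay":0,"az":0,"jaw":0.3},{"tx":0,"ty":0,"tz":-40,"ax":0,"ay":0,"az":0,"jaw":0.3},{"tx":0,"ty":0,"tz":-40,"ax":0,"ay":0,"az":0,"jaw":0.3},{"tx":0,"ty":0,"tz":-40,"ax":0,"ay":0,"az":0,"jaw":0.3},{"tx":10,"ty":14,"tz":-10,"ax":0,"ay":0,"az":0,"jaw":0.3}]'
python3 -m jog '[{"tx":22,"ty":30,"tz":0,"ax":0,"ay":0,"az":0,"jaw":0.3},{"tx":22,"ty":30,"tz":0,"ax":0,"ay":0,"az":0,"jaw":0.3},{"tx":22,"ty":30,"tz":0,"ax":0,"ay":0,"az":0,"jaw":0.3},{"tx":22,"ty":30,"tz":0,"ax":0,"ay":0,"az":0,"jaw":0.3},{"tx":22,"ty":30,"tz":0,"ax":0,"ay":0,"az":0,"jaw":0.3}]'
python3 -m jog '[{"tx":15,"ty":20,"tz":0,"ax":0,"ay":0,"az":0,"jaw":0.3},{"tx":7,"ty":10,"tz":0,"ax":0,"ay":0,"az":0,"jaw":0.3},{"tx":0,"ty":0,"tz":0,"ax":0,"ay":0,"az":0,"jaw":0.3},{"tx":0,"ty":0,"tz":0,"ax":0,"ay":0,"az":0,"jaw":0.3}]'
python3 - <<'E'
from h import *
Rm,p,s=Rt(); c=capture("wrist"); wp=(Rm,p); save(c,"w5.png"); print(p)
P,C,X=cloud(c,(240,215,330,320),wp); Q=P-p
m=(abs(Q[:,1])<20)&(abs(Q[:,2])<12); print("disc rel",np.median(Q[m],0),(Q[m].min(0)+Q[m].max(0))/2,m.sum())
P,C,X=cloud(c,(330,80,559,300),wp)
m=(P[:,2]>66)&(P[:,2]<74)&(P[:,0]>440)&(P[:,0]<560)&(P[:,1]>300)&(P[:,1]<400); Q=P[m]; print("rim",m.sum(),Q.min(0),Q.max(0),cv2.minEnclosingCircle(Q[:,:2].astype(np.float32)), X[m].min(0),X[m].max(0))
print(at_z(c,place_of("bucket","wrist")[0]["centre"],0,wp))
E
```

```text
time_s: 21.35
eef_pos: [635.4, 99.9, 148.6]
ee_rot: [0.002, 0.001, 1.0, -0.0]
force: [0.2, 0.1, -0.7]
grip_width: 0.498
grip_force: 25.6
time_s: 21.98
eef_pos: [522.5, 251.5, 144.8]
ee_rot: [-0.001, -0.0, 1.0, -0.0]
force: [-0.6, 0.9, -0.6]
grip_width: 0.498
grip_force: 25.6
time_s: 22.48
eef_pos: [502.9, 279.5, 145.7]
ee_rot: [-0.0, 0.0, 1.0, -0.0]
force: [-0.1, -0.1, -1.4]
grip_width: 0.497
grip_force: 25.6
[502.94340521 279.52675347 145.65465739]
disc rel [-3.32083652  0.03148943  8.62648455] [0.04217616 0.00455363 3.50685505] 6664
rim 1561 [471.92255007 312.38545859  66.0003871 ] [533.54786069 371.30944418  72.17883876] ((501.99761962890625, 339.4998779296875), 37.35297775268555) [330 176] [407 257]
[503.76356618 341.71705393   0.        ]
```

View pics/w5.png

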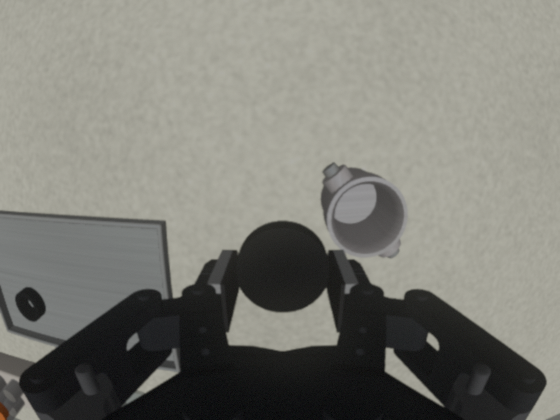

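The wrist view shows the bucket mouth at (367,216) and the disc in the grip at (283,266). I'll fit circles to both.

```bash
cat >> h.py <<'E'
from scipy.optimize import least_squares
def outer(Q,c0,n=72):
    """circle fit to the outermost points per direction"""
    for _ in range(3):
        d=Q[:,:2]-c0; k=((np.arctan2(d[:,1],d[:,0])+np.pi)/(2*np.pi)*n).astype(int); r=np.hypot(*d.T)
        E=np.array([Q[k==i][np.argmax(r[k==i])][:2] for i in set(k)])
        f=least_squares(lambda x:np.hypot(E[:,0]-x[0],E[:,1]-x[1])-x[2],[*c0,25],loss="soft_l1"); c0=f.x[:2]
    return f.x.round(2),len(E)
E
python3 - <<'E'
from h import *
for k in range(2):
    Rm,p,s=Rt(); c=capture("wrist"); wp=(Rm,p)
    P,C,X=cloud(c,(320,150,420,275),wp); m=(abs(P[:,2]-69.5)<3)&(np.hypot(P[:,0]-502.5,P[:,1]-341)<34)
    print("rim",outer(P[m],np.array([502.5,341.])), np.median(P[m],0))
    Q=P[m]; d=np.hypot(Q[:,0]-502.5,Q[:,1]-341); print(np.percentile(d,[1,5,50,95,99]),np.percentile(Q[:,2],[5,50,95]))
    P,C,X=cloud(c,(238,215,328,320),wp); Q=P-p; m=(abs(Q[:,2]-8.6)<2.0)&(np.hypot(Q[:,0],Q[:,1])<25)
    print("disc",outer(Q[m],np.array([0.,0.])),np.percentile(Q[m],[5,50,95],axis=0).round(1).tolist())
E
```

```text
rim (array([502.59, 340.93,  30.5 ]), 72) [504.1663291  342.53481541  69.70399002]
[25.64690107 26.08339199 28.33205178 30.47749473 30.8304865 ] [66.9603138  69.70399002 71.02172734]
disc (array([-0.14, -0.28, 21.88]), 72) [[-18.8, -17.4, 7.7], [-1.8, -0.4, 8.7], [16.9, 17.0, 9.7]]
rim (array([502.62, 340.92,  30.51]), 72) [504.06015728 342.74575462  69.72274859]
[25.48812981 26.09231183 28.33721944 30.50111155 30.91493803] [66.98294108 69.72274859 71.09168687]
disc (array([-0.17, -0.3 , 21.81]), 72) [[-18.8, -17.5, 7.7], [-1.8, -0.4, 8.7], [16.9, 16.9, 9.6]]
```

```bash
python3 -m jog '[{"tx":0,"ty":20,"tz":0,"ax":0,"ay":0,"az":0,"jaw":0.3},{"tx":0,"ty":25,"tz":10,"ax":0,"ay":0,"az":0,"jaw":0.3},{"tx":0.2,"ty":16.7,"tz":15,"ax":0,"ay":0,"az":0,"jaw":0.3},{"tx":0,"ty":0,"tz":20,"ax":0,"ay":0,"az":0,"jaw":0.3},{"tx":0,"ty":0,"tz":20,"ax":0,"ay":0,"az":0,"jaw":0.3}]'
python3 -m jog '[{"tx":0,"ty":0,"tz":6,"ax":0,"ay":0,"az":0,"jaw":0.3},{"tx":0,"ty":0,"tz":2,"ax":0,"ay":0,"az":0,"jaw":0.3},{"tx":0,"ty":0,"tz":0,"ax":0,"ay":0,"az":0,"jaw":0.3},{"tx":0,"ty":0,"tz":0,"ax":0,"ay":0,"az":0,"jaw":0.3}]'
```

```text
time_s: 23.3
eef_pos: [502.0, 342.6, 79.4]
ee_rot: [-0.0, -0.0, 1.0, -0.0]
force: [0.7, 0.7, 0.5]
grip_width: 0.5
grip_force: 25.6
time_s: 23.8
eef_pos: [502.6, 342.0, 73.5]
ee_rot: [0.0, -0.0, 1.0, 0.0]
force: [1.2, -0.0, -0.0]
grip_width: 0.491
grip_force: 25.6
```

```bash
python3 -m jog '[{"tx":0,"ty":-0.6,"tz":2,"ax":0,"ay":0,"az":0,"jaw":0.3},{"tx":0,"ty":0,"tz":2.5,"ax":0,"ay":0,"az":0,"jaw":0.3},{"tx":0,"ty":0,"tz":0,"ax":0,"ay":0,"az":0,"jaw":0.3},{"tx":0,"ty":0,"tz":0,"ax":0,"ay":0,"az":0,"jaw":0.3}]'
python3 -m jog '[{"tx":0,"ty":0,"tz":0,"ax":0,"ay":0,"az":0,"jaw":-0.3},{"tx":0,"ty":0,"tz":0,"ax":0,"ay":0,"az":0,"jaw":-0.5},{"tx":0,"ty":0,"tz":0,"ax":0,"ay":0,"az":0,"jaw":-0.5},{"tx":0,"ty":0,"tz":-20,"ax":0,"ay":0,"az":0,"jaw":-0.5},{"tx":0,"ty":0,"tz":-30,"ax":0,"ay":0,"az":0,"jaw":-0.5}]'
python3 -m jog '[{"tx":0,"ty":0,"tz":-30,"ax":0,"ay":0,"az":0,"jaw":-0.5},{"tx":0,"ty":0,"tz":0,"ax":0,"ay":0,"az":0,"jaw":-0.5},{"tx":0,"ty":0,"tz":0,"ax":0,"ay":0,"az":0,"jaw":-0.5}]'
python3 - <<'E'
from h import *
Rm,p,s=Rt(); c=capture("wrist"); wp=(Rm,p); print(p)
save(c,"w6.png")
P,C,X=cloud(c,(180,120,400,330),wp); m=(np.hypot(P[:,0]-502.6,P[:,1]-341)<22.5)&(P[:,2]<60)
Q=P[m];K=C[m]; dk=K.max(1)<70
print(m.sum(),dk.sum(),np.percentile(Q[dk],[5,50,95],axis=0).round(1))
A=np.c_[Q[dk][:,:2]-[502.6,341],np.ones(dk.sum())]; sel=abs(Q[dk][:,2]-np.median(Q[dk][:,2]))<6
print("plane",np.linalg.lstsq(A[sel],Q[dk][sel][:,2],rcond=None)[0])
E
```

```text
time_s: 24.3
eef_pos: [502.5, 341.3, 68.7]
ee_rot: [0.0, -0.0, 1.0, 0.0]
force: [-1.4, -1.1, 3.5]
grip_width: 0.503
grip_force: 27.7
time_s: 24.92
eef_pos: [501.9, 341.1, 118.2]
ee_rot: [-0.001, -0.0, 1.0, -0.0]
force: [1.5, 0.1, -0.2]
grip_width: 0.751
grip_force: 0.0
time_s: 25.3
eef_pos: [502.0, 341.1, 147.5]
ee_rot: [-0.001, -0.0, 1.0, -0.0]
force: [-0.2, 0.1, -1.0]
grip_width: 0.749
grip_force: 0.0
[501.99198615 341.11373893 147.50753864]
1672 1647 [[490.2 324.5  19. ]
 [504.4 342.3  20. ]
 [519.9 359.5  21.1]]
plane [7.86909905e-04 3.82991196e-03 1.99969058e+01]
```

View pics/w6.png

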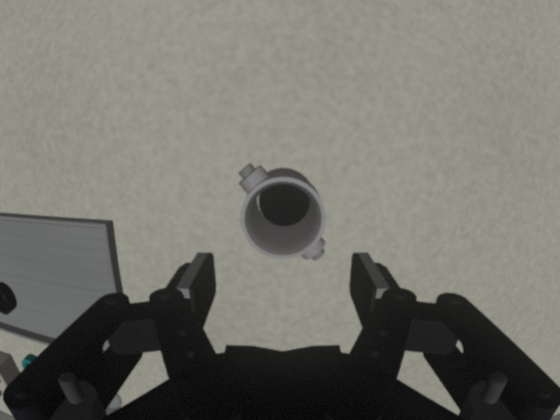

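The disc lies flat in the bucket at (284,206), its top at z = 20 as expected. Now the ring.

```bash
python3 -m jog '[{"tx":-7,"ty":-20,"tz":0,"ax":0,"ay":0,"az":0,"jaw":-0.5},{"tx":-14,"ty":-40,"tz":0,"ax":0,"ay":0,"az":0,"jaw":-0.5},{"tx":-14,"ty":-40,"tz":0,"ax":0,"ay":0,"az":0,"jaw":-0.5},{"tx":-14,"ty":-40,"tz":0,"ax":0,"ay":0,"az":0,"jaw":-0.5},{"tx":-14,"ty":-40,"tz":0,"ax":0,"ay":0,"az":0,"jaw":-0.5}]'
python3 -m jog '[{"tx":-14,"ty":-40,"tz":0,"ax":0,"ay":0,"az":0,"jaw":-0.5},{"tx":-14,"ty":-40,"tz":0,"ax":0,"ay":0,"az":0,"jaw":-0.5},{"tx":-14,"ty":-40,"tz":0,"ax":0,"ay":0,"az":0,"jaw":-0.5},{"tx":-14,"ty":-40,"tz":0,"ax":0,"ay":0,"az":0,"jaw":-0.5},{"tx":-14,"ty":-40,"tz":0,"ax":0,"ay":0,"az":0,"jaw":-0.5}]'
python3 -m jog '[{"tx":-4.5,"ty":-10.4,"tz":30,"ax":0,"ay":0,"az":0,"jaw":-0.5},{"tx":0,"ty":0,"tz":30,"ax":0,"ay":0,"az":0,"jaw":-0.5},{"tx":0,"ty":0,"tz":0,"ax":0,"ay":0,"az":0,"jaw":-0.5},{"tx":0,"ty":0,"tz":0,"ax":0,"ay":0,"az":0,"jaw":-0.5}]'
python3 - <<'E'
from h import *
Rm,p,s=Rt(); c=capture("wrist"); wp=(Rm,p); print(p); save(c,"w7.png")
P,C,X=cloud(c,(200,120,380,330),wp); m=(abs(P[:,2]-19)<3)&(np.hypot(P[:,0]-639.5,P[:,1]+49)<30)
print(outer(P[m],np.array([639.5,-49])),np.median(P[m],0))
E
```

```text
time_s: 25.98
eef_pos: [565.7, 158.7, 147.8]
ee_rot: [-0.001, 0.0, 1.0, -0.0]
force: [0.3, 0.9, -0.3]
grip_width: 0.748
grip_force: 0.0
time_s: 26.6
eef_pos: [635.3, -41.3, 147.7]
ee_rot: [-0.001, 0.0, 1.0, 0.0]
force: [0.1, 0.2, 0.8]
grip_width: 0.749
grip_force: 0.0
time_s: 27.1
eef_pos: [640.3, -49.6, 89.5]
ee_rot: [0.001, -0.0, 1.0, -0.0]
force: [0.0, -0.5, 0.5]
grip_width: 0.751
grip_force: 0.0
[640.30060968 -49.63888921  89.52781603]
(array([639.57, -49.5 ,  21.96]), 72) [639.57508864 -49.41299576  18.89249416]
```

```bash
python3 -m jog '[{"tx":0.7,"ty":0,"tz":30,"ax":0,"ay":0,"az":0,"jaw":-0.5},{"tx":0,"ty":0,"tz":25,"ax":0,"ay":0,"az":0,"jaw":-0.5},{"tx":0,"ty":0,"tz":16,"ax":0,"ay":0,"az":0,"jaw":-0.5},{"tx":0,"ty":0,"tz":6,"ax":0,"ay":0,"az":0,"jaw":-0.5},{"tx":0,"ty":0,"tz":2,"ax":0,"ay":0,"az":0,"jaw":-0.5}]'
python3 -m jog '[{"tx":0,"ty":0,"tz":0,"ax":0,"ay":0,"az":0,"jaw":-0.5},{"tx":0,"ty":0,"tz":0,"ax":0,"ay":0,"az":0,"jaw":0.3},{"tx":0,"ty":0,"tz":0,"ax":0,"ay":0,"az":0,"jaw":0.3},{"tx":0,"ty":0,"tz":0,"ax":0,"ay":0,"az":0,"jaw":0.3},{"tx":0,"ty":0,"tz":0,"ax":0,"ay":0,"az":0,"jaw":0.3}]' 25
python3 -m jog '[{"tx":0,"ty":0,"tz":-10,"ax":0,"ay":0,"az":0,"jaw":0.3},{"tx":0,"ty":0,"tz":-40,"ax":0,"ay":0,"az":0,"jaw":0.3},{"tx":0,"ty":0,"tz":-40,"ax":0,"ay":0,"az":0,"jaw":0.3},{"tx":0,"ty":0,"tz":-40,"ax":0,"ay":0,"az":0,"jaw":0.3},{"tx":7,"ty":20,"tz":-5,"ax":0,"ay":0,"az":0,"jaw":0.3}]'
python3 - <<'E'
from h import *
Rm,p,s=Rt(); c=capture("wrist"); wp=(Rm,p); print(p); save(c,"w8.png")
P,C,X=cloud(c,(230,200,335,330),wp); Q=P-p; m=(abs(Q[:,2]-8.5)<2.5)&(np.hypot(Q[:,0],Q[:,1])<25)&(abs(Q[:,1])<20)
print("ring",outer(Q[m],np.array([0.,0.])),np.percentile(Q[m],[5,50,95],axis=0).round(1).tolist())
E
```

```text
time_s: 27.78
eef_pos: [639.7, -49.2, 10.0]
ee_rot: [0.001, -0.0, 1.0, -0.0]
force: [-0.5, 0.1, -0.3]
grip_width: 0.753
grip_force: 0.0
time_s: 28.4
eef_pos: [639.6, -49.2, 10.1]
ee_rot: [0.001, -0.0, 1.0, -0.0]
force: [-1.0, -0.0, 6.3]
grip_width: 0.496
grip_force: 25.4
time_s: 29.02
eef_pos: [633.4, -29.9, 147.7]
ee_rot: [0.003, 0.001, 1.0, -0.001]
force: [-0.7, -0.1, 0.7]
grip_width: 0.495
grip_force: 25.6
[633.39151644 -29.86814401 147.67231376]
ring (array([ 0.14, -0.14, 21.89]), 72) [[-19.9, -18.0, 6.8], [-1.2, 0.1, 8.7], [18.8, 17.9, 9.7]]
```

View pics/w8.png

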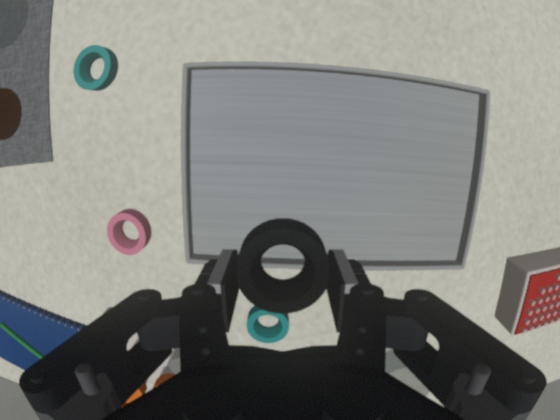

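The ring is held flat at (283,265), centred. Carrying it to the bucket.

```bash
python3 -m jog '[{"tx":9,"ty":25,"tz":0,"ax":0,"ay":0,"az":0,"jaw":0.3},{"tx":14,"ty":40,"tz":0,"ax":0,"ay":0,"az":0,"jaw":0.3},{"tx":14,"ty":40,"tz":0,"ax":0,"ay":0,"az":0,"jaw":0.3},{"tx":14,"ty":40,"tz":0,"ax":0,"ay":0,"az":0,"jaw":0.3},{"tx":14,"ty":40,"tz":0,"ax":0,"ay":0,"az":0,"jaw":0.3}]'
python3 -m jog '[{"tx":14,"ty":40,"tz":0,"ax":0,"ay":0,"az":0,"jaw":0.3},{"tx":14,"ty":40,"tz":0,"ax":0,"ay":0,"az":0,"jaw":0.3},{"tx":14,"ty":40,"tz":0,"ax":0,"ay":0,"az":0,"jaw":0.3},{"tx":14,"ty":40,"tz":0,"ax":0,"ay":0,"az":0,"jaw":0.3},{"tx":9.9,"ty":26,"tz":10,"ax":0,"ay":0,"az":0,"jaw":0.3}]'
python3 -m jog '[{"tx":0,"ty":0,"tz":20,"ax":0,"ay":0,"az":0,"jaw":0.3},{"tx":0,"ty":0,"tz":20,"ax":0,"ay":0,"az":0,"jaw":0.3},{"tx":0,"ty":0,"tz":10,"ax":0,"ay":0,"az":0,"jaw":0.3},{"tx":0,"ty":0,"tz":0,"ax":0,"ay":0,"az":0,"jaw":0.3},{"tx":0,"ty":0,"tz":0,"ax":0,"ay":0,"az":0,"jaw":0.3}]'
```

```text
time_s: 29.7
eef_pos: [565.2, 158.1, 143.0]
ee_rot: [-0.001, -0.0, 1.0, -0.0]
force: [0.6, -0.4, -0.6]
grip_width: 0.491
grip_force: 25.6
time_s: 30.32
eef_pos: [499.1, 344.3, 133.4]
ee_rot: [-0.001, -0.001, 1.0, -0.0]
force: [0.1, 0.2, -1.7]
grip_width: 0.497
grip_force: 25.6
time_s: 30.95
eef_pos: [501.4, 342.1, 85.0]
ee_rot: [0.0, -0.0, 1.0, 0.0]
force: [0.7, -0.3, -1.0]
grip_width: 0.497
grip_force: 25.6
```

```bash
python3 -m jog '[{"tx":-1.1,"ty":-1,"tz":0,"ax":0,"ay":0,"az":0,"jaw":0.3},{"tx":0,"ty":0,"tz":8,"ax":0,"ay":0,"az":0,"jaw":0.3},{"tx":0,"ty":0,"tz":4,"ax":0,"ay":0,"az":0,"jaw":0.3},{"tx":0,"ty":0,"tz":0,"ax":0,"ay":0,"az":0,"jaw":0.3},{"tx":0,"ty":0,"tz":0,"ax":0,"ay":0,"az":0,"jaw":0.3}]'
```

```text
time_s: 31.58
eef_pos: [502.4, 340.9, 72.5]
ee_rot: [0.0, -0.0, 1.0, 0.0]
force: [-0.8, -0.2, 0.5]
grip_width: 0.496
grip_force: 25.6
```

```bash
python3 -m jog '[{"tx":0,"ty":0.2,"tz":2.5,"ax":0,"ay":0,"az":0,"jaw":0.3},{"tx":0,"ty":0,"tz":0,"ax":0,"ay":0,"az":0,"jaw":0.3},{"tx":0,"ty":0,"tz":0,"ax":0,"ay":0,"az":0,"jaw":0.3}]'
python3 -m jog '[{"tx":0,"ty":0,"tz":0,"ax":0,"ay":0,"az":0,"jaw":-0.3},{"tx":0,"ty":0,"tz":0,"ax":0,"ay":0,"az":0,"jaw":-0.5},{"tx":0,"ty":0,"tz":0,"ax":0,"ay":0,"az":0,"jaw":-0.5},{"tx":0,"ty":0,"tz":-20,"ax":0,"ay":0,"az":0,"jaw":-0.5},{"tx":0,"ty":0,"tz":-40,"ax":0,"ay":0,"az":0,"jaw":-0.5}]'
python3 -m jog '[{"tx":0,"ty":0,"tz":-40,"ax":0,"ay":0,"az":0,"jaw":-1},{"tx":0,"ty":0,"tz":0,"ax":0,"ay":0,"az":0,"jaw":-1},{"tx":0,"ty":0,"tz":0,"ax":0,"ay":0,"az":0,"jaw":-1}]'
python3 - <<'E'
from h import *
Rm,p,s=Rt(); c=capture("wrist"); wp=(Rm,p); print(p); save(c,"w9.png")
P,C,X=cloud(c,(180,120,400,330),wp); m=(np.hypot(P[:,0]-502.6,P[:,1]-341)<22.5)&(P[:,2]<60)&(C.max(1)<70)
Q=P[m]; print(len(Q),np.percentile(Q,[5,25,50,75,95],axis=0).round(1))
sel=abs(Q[:,2]-36)<3; A=np.c_[Q[:,:2]-[502.6,341],np.ones(len(Q))]; print("plane",sel.sum(),np.linalg.lstsq(A[sel],Q[sel][:,2],rcond=None)[0])
E
```

```text
time_s: 31.95
eef_pos: [502.4, 341.1, 69.9]
ee_rot: [0.0, -0.0, 1.0, -0.0]
force: [-0.3, -0.2, -1.3]
grip_width: 0.496
grip_force: 25.6
time_s: 32.58
eef_pos: [501.6, 340.7, 129.3]
ee_rot: [-0.002, -0.0, 1.0, -0.001]
force: [1.7, -0.6, 0.6]
grip_width: 0.75
grip_force: 0.0
time_s: 32.95
eef_pos: [502.0, 340.9, 169.1]
ee_rot: [-0.001, -0.0, 1.0, -0.0]
force: [-0.6, -0.2, 0.1]
grip_width: 1.003
grip_force: 0.0
[502.0385126  340.87369975 169.09130484]
1751 [[487.2 323.7  19.4]
 [496.  332.3  25. ]
 [504.3 341.3  34.9]
 [511.8 350.5  36. ]
 [518.9 359.   36.8]]
plane 1020 [1.11299677e-03 1.09253113e-03 3.57480257e+01]
```

View pics/w9.png

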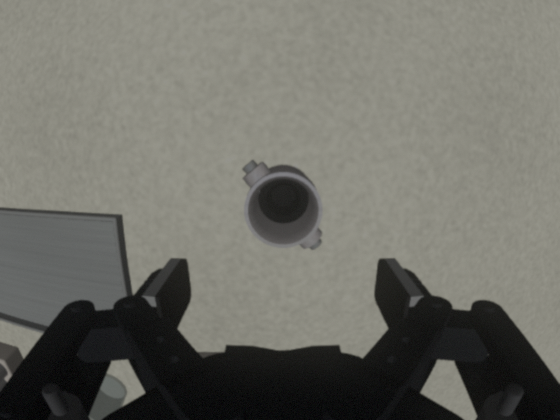

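The ring lies flat in the bucket at (283,200), its top at z = 36. Now the amber bottle back to (580.2, 85).

```bash
python3 -m jog '[{"tx":0,"ty":-15,"tz":-30,"ax":0,"ay":0,"az":0,"jaw":-1},{"tx":-2,"ty":-35,"tz":-30,"ax":0,"ay":0,"az":0,"jaw":-1},{"tx":-2,"ty":-46,"tz":0,"ax":0,"ay":0,"az":0,"jaw":-1},{"tx":-2,"ty":-46,"tz":0,"ax":0,"ay":0,"az":0,"jaw":-1},{"tx":-2,"ty":-46,"tz":0,"ax":0,"ay":0,"az":0,"jaw":-1}]'
python3 -m jog '[{"tx":-2,"ty":-46,"tz":0,"ax":0,"ay":0,"az":0,"jaw":-1},{"tx":-2,"ty":-46,"tz":0,"ax":0,"ay":0,"az":0,"jaw":-1},{"tx":-2,"ty":-46,"tz":0,"ax":0,"ay":0,"az":0,"jaw":-1},{"tx":-2,"ty":-46,"tz":0,"ax":0,"ay":0,"az":0,"jaw":-1},{"tx":-2,"ty":-46,"tz":0,"ax":0,"ay":0,"az":0,"jaw":-1}]'
python3 -m jog '[{"tx":-2,"ty":-46,"tz":0,"ax":0,"ay":0,"az":0,"jaw":-1},{"tx":-2,"ty":-46,"tz":0,"ax":0,"ay":0,"az":0,"jaw":-1},{"tx":-2,"ty":-46,"tz":0,"ax":0,"ay":0,"az":0,"jaw":-1},{"tx":-2,"ty":-46,"tz":0,"ax":0,"ay":0,"az":0,"jaw":-1},{"tx":-2,"ty":-46,"tz":0,"ax":0,"ay":0,"az":0,"jaw":-1}]'
python3 -m jog '[{"tx":-2,"ty":-30,"tz":0,"ax":0,"ay":0,"az":0,"jaw":-1},{"tx":-1,"ty":-9.7,"tz":0,"ax":0,"ay":0,"az":0,"jaw":-1},{"tx":0,"ty":0,"tz":0,"ax":0,"ay":0,"az":0,"jaw":-1},{"tx":0,"ty":0,"tz":0,"ax":0,"ay":0,"az":0,"jaw":-1}]'
```

```text
time_s: 33.62
eef_pos: [509.9, 151.6, 228.8]
ee_rot: [-0.001, -0.0, 1.0, -0.0]
force: [0.5, 0.2, -0.2]
grip_width: 1.0
grip_force: 0.0
time_s: 34.25
eef_pos: [520.0, -78.4, 228.8]
ee_rot: [-0.001, -0.0, 1.0, 0.0]
force: [-0.1, -0.3, 0.9]
grip_width: 1.002
grip_force: 0.0
time_s: 34.88
eef_pos: [530.1, -308.3, 228.5]
ee_rot: [-0.001, -0.0, 1.0, 0.001]
force: [0.4, 0.7, -0.6]
grip_width: 0.999
grip_force: 0.0
time_s: 35.38
eef_pos: [533.7, -345.4, 229.9]
ee_rot: [-0.0, -0.001, 1.0, 0.0]
force: [-0.4, -0.3, -1.0]
grip_width: 0.999
grip_force: 0.0
```

```bash
python3 -m jog '[{"tx":2.9,"ty":-1.3,"tz":35,"ax":0,"ay":0,"az":0,"jaw":-1},{"tx":0,"ty":0,"tz":35,"ax":0,"ay":0,"az":0,"jaw":-1},{"tx":0,"ty":0,"tz":27,"ax":0,"ay":0,"az":0,"jaw":-1},{"tx":0,"ty":0,"tz":17,"ax":0,"ay":0,"az":0,"jaw":-1},{"tx":0,"ty":0,"tz":7,"ax":0,"ay":0,"az":0,"jaw":-1}]'
python3 -m jog '[{"tx":0,"ty":0,"tz":0,"ax":0,"ay":0,"az":0,"jaw":0},{"tx":0,"ty":0,"tz":0,"ax":0,"ay":0,"az":0,"jaw":0},{"tx":0,"ty":0,"tz":0,"ax":0,"ay":0,"az":0,"jaw":1},{"tx":0,"ty":0,"tz":0,"ax":0,"ay":0,"az":0,"jaw":1},{"tx":0,"ty":0,"tz":0,"ax":0,"ay":0,"az":0,"jaw":1}]' 40
python3 -m jog '[{"tx":0,"ty":0,"tz":0,"ax":0,"ay":0,"az":0,"jaw":1},{"tx":0,"ty":0,"tz":-10,"ax":0,"ay":0,"az":0,"jaw":1},{"tx":0,"ty":0,"tz":-25,"ax":0,"ay":0,"az":0,"jaw":1},{"tx":0,"ty":0,"tz":-25,"ax":0,"ay":0,"az":0,"jaw":1},{"tx":0,"ty":0,"tz":0,"ax":0,"ay":0,"az":0,"jaw":1}]'
```

```text
time_s: 36.0
eef_pos: [530.7, -347.4, 108.5]
ee_rot: [-0.0, -0.0, 1.0, 0.0]
force: [-0.4, -0.8, 0.0]
grip_width: 1.003
grip_force: 0.0
time_s: 36.62
eef_pos: [530.9, -348.1, 109.7]
ee_rot: [0.001, -0.0, 1.0, -0.0]
force: [-0.7, 2.1, 5.0]
grip_width: 0.336
grip_force: 39.4
time_s: 37.25
eef_pos: [531.1, -348.4, 170.5]
ee_rot: [0.001, -0.0, 1.0, -0.001]
force: [0.7, -0.1, -3.6]
grip_width: 0.34
grip_force: 40.1
```

```bash
python3 -m jog '[{"tx":-1,"ty":10,"tz":0,"ax":0,"ay":0,"az":0,"jaw":1},{"tx":-3,"ty":25,"tz":0,"ax":0,"ay":0,"az":0,"jaw":1},{"tx":-4,"ty":36,"tz":0,"ax":0,"ay":0,"az":0,"jaw":1},{"tx":-4,"ty":36,"tz":0,"ax":0,"ay":0,"az":0,"jaw":1},{"tx":-4,"ty":36,"tz":0,"ax":0,"ay":0,"az":0,"jaw":1}]'
python3 -m jog '[{"tx":-4,"ty":36,"tz":0,"ax":0,"ay":0,"az":0,"jaw":1},{"tx":-4,"ty":36,"tz":0,"ax":0,"ay":0,"az":0,"jaw":1},{"tx":-4,"ty":36,"tz":0,"ax":0,"ay":0,"az":0,"jaw":1},{"tx":-4,"ty":36,"tz":0,"ax":0,"ay":0,"az":0,"jaw":1},{"tx":-4,"ty":36,"tz":0,"ax":0,"ay":0,"az":0,"jaw":1}]'
python3 -m jog '[{"tx":-4,"ty":36,"tz":0,"ax":0,"ay":0,"az":0,"jaw":1},{"tx":-4,"ty":36,"tz":0,"ax":0,"ay":0,"az":0,"jaw":1},{"tx":-3,"ty":25,"tz":0,"ax":0,"ay":0,"az":0,"jaw":1},{"tx":-2,"ty":13.5,"tz":0,"ax":0,"ay":0,"az":0,"jaw":1},{"tx":0,"ty":0,"tz":0,"ax":0,"ay":0,"az":0,"jaw":1}]'
python3 -m jog '[{"tx":0,"ty":0,"tz":0,"ax":0,"ay":0,"az":0,"jaw":1}]'
```

```text
time_s: 37.88
eef_pos: [546.0, -202.8, 167.4]
ee_rot: [-0.001, -0.0, 1.0, 0.001]
force: [-0.1, -0.6, -2.9]
grip_width: 0.335
grip_force: 40.0
time_s: 38.5
eef_pos: [565.7, -23.0, 167.5]
ee_rot: [-0.001, -0.0, 1.0, 0.0]
force: [0.1, 0.3, -3.3]
grip_width: 0.339
grip_force: 40.0
time_s: 39.12
eef_pos: [579.1, 86.1, 168.2]
ee_rot: [-0.001, -0.001, 1.0, -0.0]
force: [-0.1, -0.2, -2.1]
grip_width: 0.337
grip_force: 40.1
time_s: 39.25
eef_pos: [579.4, 84.8, 168.6]
ee_rot: [-0.0, 0.0, 1.0, -0.0]
force: [0.6, 0.0, -3.1]
grip_width: 0.336
grip_force: 40.1
```

```bash
python3 -m jog '[{"tx":-0.5,"ty":0,"tz":20,"ax":0,"ay":0,"az":0,"jaw":1},{"tx":0,"ty":0,"tz":20,"ax":0,"ay":0,"az":0,"jaw":1},{"tx":0,"ty":0,"tz":13,"ax":0,"ay":0,"az":0,"jaw":1},{"tx":0,"ty":0,"tz":4,"ax":0,"ay":0,"az":0,"jaw":1},{"tx":0,"ty":0,"tz":0,"ax":0,"ay":0,"az":0,"jaw":1}]'
python3 -m jog '[{"tx":0,"ty":0,"tz":1,"ax":0,"ay":0,"az":0,"jaw":1},{"tx":0,"ty":0,"tz":0,"ax":0,"ay":0,"az":0,"jaw":1}]'
python3 -m jog '[{"tx":0,"ty":0,"tz":1,"ax":0,"ay":0,"az":0,"jaw":1},{"tx":0,"ty":0,"tz":0,"ax":0,"ay":0,"az":0,"jaw":1}]'
```

```text
time_s: 39.88
eef_pos: [580.2, 85.3, 112.2]
ee_rot: [0.0, 0.0, 1.0, -0.0]
force: [0.3, -0.4, -3.1]
grip_width: 0.337
grip_force: 40.1
time_s: 40.12
eef_pos: [580.2, 85.6, 111.3]
ee_rot: [0.0, -0.0, 1.0, -0.0]
force: [-0.0, 0.9, -3.6]
grip_width: 0.337
grip_force: 40.1
time_s: 40.38
eef_pos: [580.0, 85.6, 109.9]
ee_rot: [-0.0, -0.0, 1.0, -0.0]
force: [0.2, -0.1, -3.2]
grip_width: 0.341
grip_force: 40.1
```

```bash
python3 -m jog '[{"tx":0,"ty":0,"tz":1.2,"ax":0,"ay":0,"az":0,"jaw":1},{"tx":0,"ty":0,"tz":0,"ax":0,"ay":0,"az":0,"jaw":1}]'
python3 -m jog '[{"tx":0,"ty":0,"tz":0,"ax":0,"ay":0,"az":0,"jaw":-1},{"tx":0,"ty":0,"tz":0,"ax":0,"ay":0,"az":0,"jaw":-1},{"tx":0,"ty":0,"tz":0,"ax":0,"ay":0,"az":0,"jaw":-1},{"tx":0,"ty":0,"tz":0,"ax":0,"ay":0,"az":0,"jaw":-1},{"tx":0,"ty":0,"tz":-8,"ax":0,"ay":0,"az":0,"jaw":-1}]'
python3 -m jog '[{"tx":0,"ty":0,"tz":-35,"ax":0,"ay":0,"az":0,"jaw":-1},{"tx":0,"ty":0,"tz":-45,"ax":0,"ay":0,"az":0,"jaw":-1},{"tx":0,"ty":0,"tz":-33,"ax":0,"ay":0,"az":0,"jaw":-1},{"tx":12,"ty":-32,"tz":0,"ax":0,"ay":0,"az":0,"jaw":-1},{"tx":17,"ty":-45,"tz":0,"ax":0,"ay":0,"az":0,"jaw":-1}]'
python3 -m jog '[{"tx":17,"ty":-45,"tz":0,"ax":0,"ay":0,"az":0,"jaw":-1},{"tx":17,"ty":-45,"tz":0,"ax":0,"ay":0,"az":0,"jaw":-1},{"tx":17,"ty":-45,"tz":0,"ax":0,"ay":0,"az":0,"jaw":-1},{"tx":17,"ty":-45,"tz":0,"ax":0,"ay":0,"az":0,"jaw":-1},{"tx":17,"ty":-45,"tz":0,"ax":0,"ay":0,"az":0,"jaw":-1}]'
python3 -m jog '[{"tx":17,"ty":-45,"tz":0,"ax":0,"ay":0,"az":0,"jaw":-1},{"tx":17,"ty":-45,"tz":0,"ax":0,"ay":0,"az":0,"jaw":-1},{"tx":15,"ty":-40,"tz":0,"ax":0,"ay":0,"az":0,"jaw":-1},{"tx":0,"ty":0,"tz":0,"ax":0,"ay":0,"az":0,"jaw":-1},{"tx":0,"ty":0,"tz":0,"ax":0,"ay":0,"az":0,"jaw":-1}]'
```

```text
time_s: 40.62
eef_pos: [580.5, 85.7, 109.7]
ee_rot: [0.001, -0.0, 1.0, 0.0]
force: [-2.2, 1.3, 5.4]
grip_width: 0.334
grip_force: 41.0
time_s: 41.25
eef_pos: [579.7, 85.6, 116.5]
ee_rot: [-0.001, -0.0, 1.0, 0.0]
force: [0.5, -0.2, 0.4]
grip_width: 1.001
grip_force: 0.0
time_s: 41.88
eef_pos: [550.8, 8.2, 230.5]
ee_rot: [0.001, -0.001, 1.0, -0.0]
force: [0.6, -0.1, -0.2]
grip_width: 1.002
grip_force: 0.0
time_s: 42.5
eef_pos: [465.4, -217.9, 230.4]
ee_rot: [0.0, -0.0, 1.0, -0.0]
force: [0.8, 0.3, -0.4]
grip_width: 0.999
grip_force: 0.0
time_s: 43.12
eef_pos: [417.3, -345.9, 230.0]
ee_rot: [0.0, -0.0, 1.0, 0.0]
force: [-0.1, -0.4, -0.6]
grip_width: 1.001
grip_force: 0.0
```

```bash
python3 -m jog '[{"tx":0,"ty":0,"tz":35,"ax":0,"ay":0,"az":0,"jaw":-1},{"tx":0,"ty":0,"tz":35,"ax":0,"ay":0,"az":0,"jaw":-1},{"tx":0,"ty":0,"tz":28,"ax":0,"ay":0,"az":0,"jaw":-1},{"tx":0,"ty":0,"tz":18,"ax":0,"ay":0,"az":0,"jaw":-1},{"tx":0,"ty":0,"tz":7,"ax":0,"ay":0,"az":0,"jaw":-1}]'
python3 -m jog '[{"tx":0,"ty":0,"tz":0,"ax":0,"ay":0,"az":0,"jaw":0},{"tx":0,"ty":0,"tz":0,"ax":0,"ay":0,"az":0,"jaw":1},{"tx":0,"ty":0,"tz":0,"ax":0,"ay":0,"az":0,"jaw":1},{"tx":0,"ty":0,"tz":0,"ax":0,"ay":0,"az":0,"jaw":1},{"tx":0,"ty":0,"tz":0,"ax":0,"ay":0,"az":0,"jaw":1}]' 40
python3 -m jog '[{"tx":0,"ty":0,"tz":0,"ax":0,"ay":0,"az":0,"jaw":1},{"tx":0,"ty":0,"tz":-10,"ax":0,"ay":0,"az":0,"jaw":1},{"tx":0,"ty":0,"tz":-25,"ax":0,"ay":0,"az":0,"jaw":1},{"tx":0,"ty":0,"tz":-25,"ax":0,"ay":0,"az":0,"jaw":1},{"tx":0,"ty":0,"tz":0,"ax":0,"ay":0,"az":0,"jaw":1}]'
```

```text
time_s: 43.75
eef_pos: [417.5, -345.2, 106.2]
ee_rot: [-0.0, -0.001, 1.0, 0.0]
force: [-0.0, -0.4, 1.1]
grip_width: 0.999
grip_force: 0.0
time_s: 44.38
eef_pos: [417.6, -346.8, 107.8]
ee_rot: [0.001, -0.0, 1.0, -0.001]
force: [1.0, 0.6, 7.0]
grip_width: 0.621
grip_force: 42.6
time_s: 45.0
eef_pos: [417.5, -347.0, 168.3]
ee_rot: [0.001, -0.0, 1.0, -0.001]
force: [-0.9, 0.0, -3.7]
grip_width: 0.622
grip_force: 43.3
```

```bash
python3 -m jog '[{"tx":-5,"ty":9,"tz":0,"ax":0,"ay":0,"az":0,"jaw":1},{"tx":-12,"ty":22,"tz":0,"ax":0,"ay":0,"az":0,"jaw":1},{"tx":-17,"ty":32,"tz":0,"ax":0,"ay":0,"az":0,"jaw":1},{"tx":-17,"ty":32,"tz":0,"ax":0,"ay":0,"az":0,"jaw":1},{"tx":-17,"ty":32,"tz":0,"ax":0,"ay":0,"az":0,"jaw":1}]'
python3 -m jog '[{"tx":-17,"ty":32,"tz":0,"ax":0,"ay":0,"az":0,"jaw":1},{"tx":-17,"ty":32,"tz":0,"ax":0,"ay":0,"az":0,"jaw":1},{"tx":-17,"ty":32,"tz":0,"ax":0,"ay":0,"az":0,"jaw":1},{"tx":-17,"ty":32,"tz":0,"ax":0,"ay":0,"az":0,"jaw":1},{"tx":-14,"ty":30,"tz":0,"ax":0,"ay":0,"az":0,"jaw":1}]'
python3 -m jog '[{"tx":-9.5,"ty":17.7,"tz":0,"ax":0,"ay":0,"az":0,"jaw":1},{"tx":0,"ty":0,"tz":0,"ax":0,"ay":0,"az":0,"jaw":1},{"tx":0,"ty":0,"tz":0,"ax":0,"ay":0,"az":0,"jaw":1}]'
python3 -m jog '[{"tx":0,"ty":0,"tz":20,"ax":0,"ay":0,"az":0,"jaw":1},{"tx":0,"ty":0,"tz":20,"ax":0,"ay":0,"az":0,"jaw":1},{"tx":0,"ty":0,"tz":14,"ax":0,"ay":0,"az":0,"jaw":1},{"tx":0,"ty":0,"tz":3,"ax":0,"ay":0,"az":0,"jaw":1},{"tx":0,"ty":0,"tz":0,"ax":0,"ay":0,"az":0,"jaw":1}]'
```

```text
time_s: 45.62
eef_pos: [485.2, -217.4, 165.4]
ee_rot: [-0.001, -0.0, 1.0, 0.001]
force: [0.6, -0.1, -4.1]
grip_width: 0.619
grip_force: 43.1
time_s: 46.25
eef_pos: [566.9, -59.4, 165.2]
ee_rot: [-0.001, -0.0, 1.0, 0.0]
force: [0.8, 0.3, -2.3]
grip_width: 0.625
grip_force: 43.1
time_s: 46.62
eef_pos: [576.2, -44.4, 166.3]
ee_rot: [-0.0, 0.0, 1.0, -0.0]
force: [-0.1, 0.3, -3.3]
grip_width: 0.62
grip_force: 43.2
time_s: 47.25
eef_pos: [576.7, -44.0, 110.1]
ee_rot: [0.0, 0.0, 1.0, -0.0]
force: [0.8, 0.2, -2.5]
grip_width: 0.621
grip_force: 43.3
```

```bash
python3 -m jog '[{"tx":0,"ty":0,"tz":1.2,"ax":0,"ay":0,"az":0,"jaw":1},{"tx":0,"ty":0,"tz":0,"ax":0,"ay":0,"az":0,"jaw":1}]'
python3 -m jog '[{"tx":0,"ty":0,"tz":1,"ax":0,"ay":0,"az":0,"jaw":1},{"tx":0,"ty":0,"tz":0,"ax":0,"ay":0,"az":0,"jaw":1}]'
```

```text
time_s: 47.5
eef_pos: [576.7, -43.8, 108.8]
ee_rot: [0.0, -0.0, 1.0, -0.0]
force: [-0.3, -0.1, -3.6]
grip_width: 0.618
grip_force: 43.3
time_s: 47.75
eef_pos: [576.8, -43.8, 107.9]
ee_rot: [0.0, -0.0, 1.0, -0.0]
force: [-0.8, -0.5, 0.1]
grip_width: 0.624
grip_force: 43.3
```

Touching down. Release, retreat, check.

```bash
python3 -m jog '[{"tx":0,"ty":0,"tz":0.5,"ax":0,"ay":0,"az":0,"jaw":1},{"tx":0,"ty":0,"tz":0,"ax":0,"ay":0,"az":0,"jaw":-1},{"tx":0,"ty":0,"tz":0,"ax":0,"ay":0,"az":0,"jaw":-1},{"tx":0,"ty":0,"tz":0,"ax":0,"ay":0,"az":0,"jaw":-1},{"tx":0,"ty":0,"tz":0,"ax":0,"ay":0,"az":0,"jaw":-1}]'
python3 -m jog '[{"tx":0,"ty":0,"tz":-8,"ax":0,"ay":0,"az":0,"jaw":-1},{"tx":0,"ty":0,"tz":-35,"ax":0,"ay":0,"az":0,"jaw":-1},{"tx":0,"ty":0,"tz":-45,"ax":0,"ay":0,"az":0,"jaw":-1},{"tx":0,"ty":0,"tz":-40,"ax":0,"ay":0,"az":0,"jaw":-1},{"tx":15,"ty":-30,"tz":0,"ax":0,"ay":0,"az":0,"jaw":-1}]'
python3 -m jog '[{"tx":25,"ty":-45,"tz":0,"ax":0,"ay":0,"az":0,"jaw":-1},{"tx":25,"ty":-45,"tz":0,"ax":0,"ay":0,"az":0,"jaw":-1},{"tx":25,"ty":-45,"tz":0,"ax":0,"ay":0,"az":0,"jaw":-1},{"tx":25,"ty":-45,"tz":0,"ax":0,"ay":0,"az":0,"jaw":-1},{"tx":20,"ty":-30,"tz":0,"ax":0,"ay":0,"az":0,"jaw":-1}]'
python3 -m jog '[{"tx":0,"ty":0,"tz":0,"ax":0,"ay":0,"az":0,"jaw":-1},{"tx":0,"ty":0,"tz":0,"ax":0,"ay":0,"az":0,"jaw":-1},{"tx":0,"ty":0,"tz":0,"ax":0,"ay":0,"az":0,"jaw":-1}]'
python3 - <<'E'
from h import *
c=capture("top"); save(c,"t9.png")
print("mcap",zsel(c,(296,215,332,252),130,150))
print("acap",zsel(c,(236,218,260,240),128,145))
print("ringtop",zsel(c,(105,245,138,280),30,40))
E
```

```text
time_s: 48.38
eef_pos: [576.6, -43.7, 107.0]
ee_rot: [-0.0, -0.0, 1.0, -0.0]
force: [0.5, -0.7, -0.1]
grip_width: 0.999
grip_force: 0.0
time_s: 49.0
eef_pos: [562.8, -73.2, 238.8]
ee_rot: [0.003, -0.001, 1.0, -0.001]
force: [0.4, -0.3, -0.8]
grip_width: 0.996
grip_force: 0.0
time_s: 49.62
eef_pos: [440.5, -285.5, 235.7]
ee_rot: [0.0, 0.001, 1.0, -0.0]
force: [1.1, 0.6, -0.2]
grip_width: 1.002
grip_force: 0.0
time_s: 50.0
eef_pos: [442.2, -282.9, 235.2]
ee_rot: [0.0, -0.001, 1.0, -0.0]
force: [0.0, 0.1, -0.2]
grip_width: 0.999
grip_force: 0.0
mcap (590, 'med', [575.0, -43.9, 139.6], 'mid', [575.1, -44.1, 137.7], 'circ', 575.9, -43.6, 'd', 54.4)
acap (190, 'med', [579.2, 86.3, 135.5], 'mid', [579.4, 86.1, 134.3], 'circ', 580.0, 86.4, 'd', 30.0)
ringtop (220, 'med', [504.1, 350.9, 34.4], 'mid', [502.4, 339.4, 34.9], 'circ', 501.4, 339.2, 'd', 53.1)
```

View pics/t9.png

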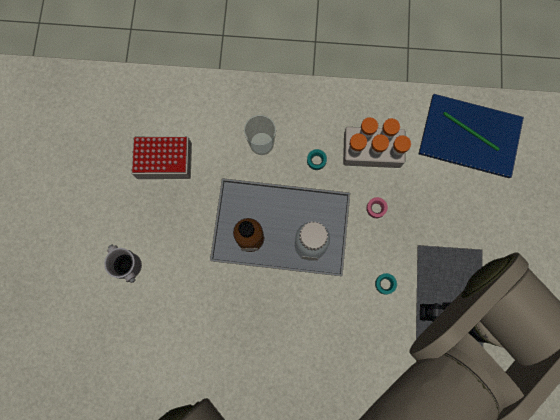

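The top view shows both bottles back in their places (caps at (246,230) and (314,235), within 2 mm), the black ring in the bucket at (122,264), and the bystanders unmoved.

```bash
python3 -c "
from rig import finish_job
print(finish_job())"
```

```text
the job is handed in; nothing more can be done
None
```

I handed the job in after about 50 s of the 136 s allowed. The spacer disc and the seat ring measured flat in the bucket, one on the other, and both bottles stand upright in the tray within about 2 mm of where they started. The last picture shows the other things on the bench in their places; the hand-in returned no verdict.

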